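# Load copper into the drying pan with the plate switched off

## Robot

A 6-joint arm with a two-finger parallel gripper is mounted at the origin on the work surface. World frame = base frame: x ahead of the robot, y to its left, z up, the work surface at z = 0. Lengths are in mm, angles in rad, forces in N, time in s.
With the tool pointing down it reaches from about 400 to 925 mm from the base axis. Payload 12.5 kg.
Tool frame: the origin (TCP) lies at the very end of the fingers, on their centre line; the grasp point (between the pads) lies 19 mm behind it; z points along the fingers, y is the direction in which the jaws open and shut (so a half turn about z gives the same grasp; the last joint's range is limited). The gripper opens to 95 mm and grips with 3 to 60 N. Pads are 20 mm wide; open, the fingers measure 119 mm over their backs; the gripper's body (75 mm by 180 mm) begins 59 mm behind the grasp point.
Start: joints at [1.149, 0.491, 1.559, -0, 1.092, -0.106], TCP at [194.094, 594.116, 214.661] pointing down, gripper open.
Joint ranges: [-3.1, 3.1], [-0.84, 2.19], [0.05, 2.79], [-1.13, 4.28], [0.06, 2.93], [-2.69, 2.69]. Speed limits (rad/s): [2.22, 2.22, 2.79, 3.14, 3.14, 3.14].

## Interface

Orientations are given as [roll, pitch, yaw] about the fixed x, y, z axes, in that order (R = Rz(yaw) Ry(pitch) Rx(roll)).
In Python, from cell import env, read_camera, get_calibration gives the robot as it stands.
- The arm moves only by the tool arm_command, never from a script. Its argument "targets" is a list of rows, each a list of 3 entries, a list of its own where there are three numbers: the turn, a rotation vector about the tool's x, y, z in rad, then the shift along the tool's x, y, z in m, then the closure in counts, from 0 (fully open) to 255 (shut). In form: [[[rx, ry, rz], [tx, ty, tz], fingers], ...]. A call has 1 to 8 rows; each row is the pose to reach, as a shift and turn from the pose commanded when the call began, along the tool's axes at that moment; what a row does not reach only later rows make up. A row lasts 1/10 s, in which the tool goes at most 50 mm and 8.59 degrees, less where a joint would pass 70% of its speed; a pose out of reach is approached as far as the arm can. A call with a gripper value outside its range is refused whole. The fingers move at their own pace and stop on an object; the grip force is fixed at half the most. Time passes only in rows, so rows that repeat a pose let the fingers close. It gives the time, the measured TCP pose, the force and the opening at its end, in the units of the state.
- env.state(): the state, without advancing time (a new reading comes with each control period).
- read_camera(name): name is "scene" or "top" or "wrist"; returns (picture, depth): 480x640x3 uint8, blue, green, red; 480x640 float32, mm along the optical axis (not along the pixel's ray), 0 where there is no reading.
- get_calibration(name): a dict with "vfov" (degrees; the focal length in pixels is half the picture's height over the tangent of half this angle, whatever the lens; pixels are square), "cx", "cy" (the principal point, pixels), "world_from_camera" (4x4, takes a point from camera to world coordinates). Camera axes: x right, y down, z forward; pixel columns grow to the right and rows downward; lengths in mm; the calibration is good to about 2 mm. A picture is of the moment at which its call begins: read the wrist's pose just before it. get_calibration takes no time and is no camera call; for the wrist camera it gives the pose at the moment of the call.
- env.job_done(): hands the job in, once; it reports no verdict.
The state is a dict: "t": time; "joints": joint angles; "qvel": joint speeds; "tau": joint torques, N m; "eef_pos": TCP position; "tcp_rot": TCP orientation; "ft_force": force on the tool from outside, world axes, zero at the start; "moment": the same for the moment, N m; "opening": opening from 0.0 (shut) to 1.0 (fully open).
Only numpy, scipy, OpenCV 4.12 (cv2) and the standard library are available. Lean on these libraries where they do the work, as an engineer would, in place of code of your own. Each camera call takes 0.05 s, during which the arm holds its last target.

## Task

Turn the heating console off at its rotary power switch, then use the scoop to move all of the copper pieces from the blue stock tray into the pan on the heating plate, and only when they are all in the pan turn the switch fully back on. Do not take copper out of the tray with the gripper (a piece spilled outside the tray may be picked up), leave the pan standing on the middle of the plate and the other things where they are, and put the scoop back, standing on its pan, on the rubber mat.

Things in the scene. Friction and masses are not known exactly. Their poses are not given: they have to be found in the camera images.
- power_switch (a joint): rotary power switch on the console: 0 = off (pointer at the white mark), 1.571 = on (pointer at the red mark); seen from the front it turns clockwise to on. An over-centre detent holds it at either stop with about 0.1 N m, which falls off to nothing at half way (0.785); let go more than 0.2 past half way, it falls home to that stop by itself.
- switch_grip (a point): on the axis of the switch's black bar handle (62 mm long, 18 wide, 9 to 41 mm out from the panel, slim boss below), 31 mm out from the panel. Turns with it: z = turning axis, out of the panel, which slopes 22 deg down towards the robot; y = along the bar to its pointer end (white line); x = across the width. Off: y to the left along the panel; on: y up the slope, away from the robot.
- console: grey heating console, fixed, 320 (x) by 320 mm (y); origin mid underside, x away from the operator. Flat deck 80 mm high; the sloping control panel is along its front (x -160 to -50 mm, 36 to 80 mm high); switch axis at x -105, y 65 mm. A fixed dial (28 mm, 16 mm high) and a red lamp are on the panel's right part.
- plate_top (a point): middle of the top face of the round chrome heating plate (140 mm across) on the console's deck, 115 mm above the bench.
- pan_floor (a point): the loose open round metal drying pan (about 0.45 kg) on the heating plate: middle of its inner floor, 4 mm above its underside; z up. Inside 118 mm across at the floor, 126 mm at the rim; the rim is 41 mm above this point.
- tray: blue stock tray, fixed; origin mid underside. Inner floor 210 (x) by 150 mm (y), 4 mm above the origin. Ends slope outwards: the front (-x) at 45 deg, 36 mm high, the back (+x) at 76 deg from the floor, 48 mm high; side walls upright, 48 mm high. Overall x -149 to 120, y +-80 mm. The copper starts in the half towards +x (away from the robot); the -x half starts clear.
- mat: black rubber scoop mat, fixed, 260 (x) by 130 mm (y), 3 mm thick; origin at the middle of its underside.
- scoop_grip (a point): point on the handle of the loose scoop (about 0.17 kg): a steel pan, open in front and on top, with a level black bar handle behind it. x = forward to the open front, z = up. The handle runs along x, flat-sided, 20 mm wide (y), 22 high, from 57 mm behind to 33 mm ahead of this point, which is at half its height, 58 mm above the pan's underside. It stands by itself on its pan.
- scoop_pan (a point): middle of the scoop's pan floor, upper side; 95 mm ahead of and 55.5 mm below scoop_grip, same axes. Floor 80 by 80 mm, 2.5 mm thick (front lip 40 mm ahead of this point); side walls 26 mm, back wall 32 mm high over the underside, 2 mm thick.
- copper1_c (a point): centre of a loose copper piece: a bevelled drum 23 mm across and 17 mm high, 45 g, flat ends 10 mm across with 35-degree bevels. May be absent.
- copper2_c (a point): centre of another copper piece, the same; may be absent.
- copper3_c (a point): centre of another copper piece, the same; may be absent.
- copper4_c (a point): centre of another copper piece, the same; may be absent.
- copper5_c (a point): centre of another copper piece, the same; may be absent.
- copper6_c (a point): centre of another copper piece, the same; may be absent.
- copper7_c (a point): centre of another copper piece, the same; may be absent.
- copper8_c (a point): centre of another copper piece, the same; may be absent.
- pen: a dark marker pen, 135 mm long, lying on the console's deck near its right edge; not part of the job; origin at the middle of its underside.
- wash_bottle: a white squeeze bottle with a red cap, 64 mm across, 160 mm high, standing beyond the tray; not part of the job; origin at the middle of its underside.
- beaker: an empty glass beaker, 68 mm across, 85 mm high, standing beyond the tray; not part of the job; origin at the middle of its underside.
There are look-alikes about, which are no part of the job. Leave any yellow look-alike of the part that bears scoop_grip alone.

How it is judged (in metres and radians):
On the way, in this order (a step that is already met when the one before it is completed fails the run):
1. the power switch is turned to off (value of joint power_switch below 0.1 rad), for 0.2 s.
2. all copper pieces are in the pan on the plate, with the switch still off (horizontal distance between each of copper1_c, copper2_c, copper3_c, copper4_c, copper5_c, copper6_c, copper7_c, copper8_c and pan_floor below 0.062 m and z of copper1_c in the frame of pan_floor between -0.003 and 0.041 m and z of copper2_c in the frame of pan_floor between -0.003 and 0.041 m and z of copper3_c in the frame of pan_floor between -0.003 and 0.041 m and z of copper4_c in the frame of pan_floor between -0.003 and 0.041 m and z of copper5_c in the frame of pan_floor between -0.003 and 0.041 m and z of copper6_c in the frame of pan_floor between -0.003 and 0.041 m and z of copper7_c in the frame of pan_floor between -0.003 and 0.041 m and z of copper8_c in the frame of pan_floor between -0.003 and 0.041 m and horizontal distance between pan_floor and plate_top below 0.03 m and angle between pan_floor's own z axis and vertical below 0.12 rad and value of joint power_switch below 0.1 rad), for 0.3 s.
3. the power switch is turned fully on again (value of joint power_switch above 1.47 rad and horizontal distance between each of copper1_c, copper2_c, copper3_c, copper4_c, copper5_c, copper6_c, copper7_c, copper8_c and pan_floor below 0.062 m and z of copper1_c in the frame of pan_floor between -0.003 and 0.041 m and z of copper2_c in the frame of pan_floor between -0.003 and 0.041 m and z of copper3_c in the frame of pan_floor between -0.003 and 0.041 m and z of copper4_c in the frame of pan_floor between -0.003 and 0.041 m and z of copper5_c in the frame of pan_floor between -0.003 and 0.041 m and z of copper6_c in the frame of pan_floor between -0.003 and 0.041 m and z of copper7_c in the frame of pan_floor between -0.003 and 0.041 m and z of copper8_c in the frame of pan_floor between -0.003 and 0.041 m), for 0.2 s.
At the end, for the whole second after the job is handed in: All copper inside the pan, below its rim; the pan upright within 30 mm of the plate's middle; the switch on (over 1.47 rad); the scoop at rest on its pan on the mat (pan centre at least 5 mm inside the mat's long edges and 10 mm inside its ends, tilt under 0.15 rad) (all of step 3 and horizontal distance between pan_floor and plate_top below 0.03 m and angle between pan_floor's own z axis and vertical below 0.12 rad and x of scoop_pan in the frame of mat between -0.12 and 0.12 m and y of scoop_pan in the frame of mat between -0.06 and 0.06 m and z of scoop_pan in the frame of mat below 0.015 m and angle between scoop_pan's own z axis and vertical below 0.15 rad and linear speed of each of scoop, pan below 0.03 m/s); the robot touches nothing.
It fails at once if copper in the stock tray is gripped or pushed with the gripper's fingers (over 2 N) ((contact force between the fingers and copper1 above 2 N and x of copper1_c in the frame of tray between -0.14 and 0.115 m and y of copper1_c in the frame of tray between -0.08 and 0.08 m and z of copper1_c in the frame of tray below 0.05 m) or (contact force between the fingers and copper2 above 2 N and x of copper2_c in the frame of tray between -0.14 and 0.115 m and y of copper2_c in the frame of tray between -0.08 and 0.08 m and z of copper2_c in the frame of tray below 0.05 m) or (contact force between the fingers and copper3 above 2 N and x of copper3_c in the frame of tray between -0.14 and 0.115 m and y of copper3_c in the frame of tray between -0.08 and 0.08 m and z of copper3_c in the frame of tray below 0.05 m) or (contact force between the fingers and copper4 above 2 N and x of copper4_c in the frame of tray between -0.14 and 0.115 m and y of copper4_c in the frame of tray between -0.08 and 0.08 m and z of copper4_c in the frame of tray below 0.05 m) or (contact force between the fingers and copper5 above 2 N and x of copper5_c in the frame of tray between -0.14 and 0.115 m and y of copper5_c in the frame of tray between -0.08 and 0.08 m and z of copper5_c in the frame of tray below 0.05 m) or (contact force between the fingers and copper6 above 2 N and x of copper6_c in the frame of tray between -0.14 and 0.115 m and y of copper6_c in the frame of tray between -0.08 and 0.08 m and z of copper6_c in the frame of tray below 0.05 m) or (contact force between the fingers and copper7 above 2 N and x of copper7_c in the frame of tray between -0.14 and 0.115 m and y of copper7_c in the frame of tray between -0.08 and 0.08 m and z of copper7_c in the frame of tray below 0.05 m) or (contact force between the fingers and copper8 above 2 N and x of copper8_c in the frame of tray between -0.14 and 0.115 m and y of copper8_c in the frame of tray between -0.08 and 0.08 m and z of copper8_c in the frame of tray below 0.05 m)).
It fails at once if copper is carried from the tray to the pan while the switch is not off (over 0.5 rad) (value of joint power_switch above 0.5 rad and ((height (world z) of copper1_c above 0.07 m and horizontal distance between copper1_c and pan_floor above 0.09 m) or (height (world z) of copper2_c above 0.07 m and horizontal distance between copper2_c and pan_floor above 0.09 m) or (height (world z) of copper3_c above 0.07 m and horizontal distance between copper3_c and pan_floor above 0.09 m) or (height (world z) of copper4_c above 0.07 m and horizontal distance between copper4_c and pan_floor above 0.09 m) or (height (world z) of copper5_c above 0.07 m and horizontal distance between copper5_c and pan_floor above 0.09 m) or (height (world z) of copper6_c above 0.07 m and horizontal distance between copper6_c and pan_floor above 0.09 m) or (height (world z) of copper7_c above 0.07 m and horizontal distance between copper7_c and pan_floor above 0.09 m) or (height (world z) of copper8_c above 0.07 m and horizontal distance between copper8_c and pan_floor above 0.09 m))).
It fails at once if the drying pan is tipped (over 0.4 rad) (angle between pan_floor's own z axis and vertical above 0.4 rad).
It fails at once if the pen, the wash bottle or the beaker is moved more than 20 mm (distance of any of pen, wash_bottle, beaker from where it was at the start of the episode above 0.02 m).
Of copper1, copper2, copper3, copper4, copper5, copper6, copper7, copper8 only 5 to 8 are there at a start; the rules pass over those that are not, and their reading is None.
At some moment in a run one of scoop may be knocked a few centimetres aside while the robot is not near it.
It also fails if it takes over 210 s, if anything falls off the work surface, if the arm or the gripper's body presses on something with over 40 N, if the wrist force passes 120 N, or if a joint passes its speed limit or range.

## Working session

There is one attempt and no reset: what is moved stays moved. The work goes in short steps, Python scripts to look and compute and a tool call to move; the robot and the scene stay as the last step left them, time stands still between calls to the robot, and variables do not carry over. Pictures are saved under pics/ and viewed, and the job is handed in when it is done.

Besides the shell and the picture viewer there is one more tool, called after "Call:" as a command line: name --argument value ..., lists and objects as JSON in quotes. arm_command: Moves the arm, as the interface text tells. Its arguments: {"type":"object","properties":{"targets":{"type":"array"}},"required":["targets"]}

```bash
ls; mkdir -p pics
python3 - <<'E'
from cell import env, read_camera, get_calibration
import cv2,numpy as np
print(env.state())
for n in ["scene","top","wrist"]:
    c=get_calibration(n); print(n,c)
    im,d=read_camera(n); cv2.imwrite(f"pics/{n}0.png",im); np.save(f"pics/{n}0.npy",d)
E
```

```text
pics
{'t': 0.0, 'joints': array([ 1.14940623e+00,  4.91565726e-01,  1.55947459e+00, -9.75584090e-06,
        1.09168847e+00, -1.05609181e-01]), 'qvel': array([ 0.00041381,  0.00024949, -0.00022785, -0.00110731, -0.00064437,
        0.00082747]), 'tau': array([ 2.11884973e-03, -6.12643147e+01, -2.58184272e+01,  6.93621137e-02,
        4.81908477e-02, -1.21053454e-04]), 'eef_pos': array([193.98110115, 593.86819714, 214.04925907]), 'tcp_rot': array([-3.14046193e+00, -1.11159510e-04,  2.82581617e+00]), 'ft_force': array([ 0.27780055,  0.01126487, -0.27495075]), 'moment': array([-0.01031233,  0.01079728,  0.04659773]), 'opening': 0.9993615377196009}
scene {'vfov': 50.22118577852619, 'cx': 324.8739195989761, 'cy': 226.807832001004, 'world_from_camera': array([[ 5.49128208e-01,  6.95131487e-01, -4.63950888e-01,
         9.63225388e+02],
       [ 8.35679439e-01, -4.63288073e-01,  2.94964466e-01,
        -2.95276348e+02],
       [-9.90382529e-03, -5.49687526e-01, -8.35311641e-01,
         9.20910158e+02],
       [ 0.00000000e+00,  0.00000000e+00,  0.00000000e+00,
         1.00000000e+00]])}
t
[... 192 characters left out ...]
    [-9.99523924e-01, -1.51717915e-02, -2.68652658e-02,
        -2.08910139e+00],
       [ 2.83797741e-02, -1.10493562e-01, -9.93471570e-01,
         1.33137812e+03],
       [ 0.00000000e+00,  0.00000000e+00,  0.00000000e+00,
         1.00000000e+00]])}
wrist {'vfov': 59.6524204886035, 'cx': 322.1968171112719, 'cy': 235.26589344719125, 'world_from_camera': array([[ 3.10065619e-01,  9.16262509e-01,  2.53618466e-01,
         1.21560043e+02],
       [ 9.50714613e-01, -2.98543422e-01, -8.37469386e-02,
         6.18343784e+02],
       [-1.01805529e-03,  2.67085828e-01, -9.63672208e-01,
         3.84664406e+02],
       [ 0.00000000e+00,  0.00000000e+00,  0.00000000e+00,
         1.00000000e+00]])}
```

View pics/scene0.png

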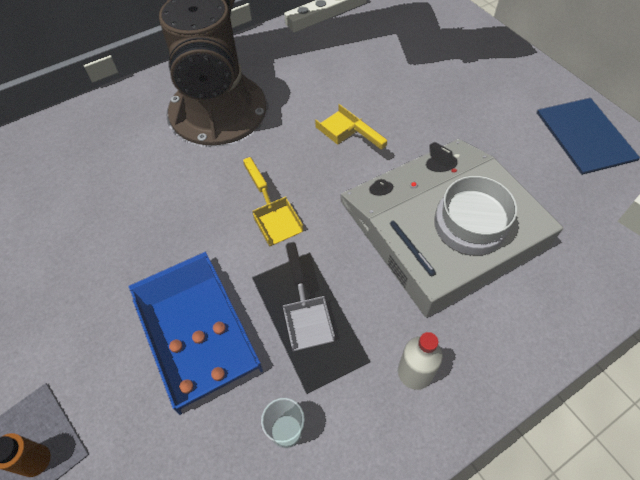

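View pics/top0.png

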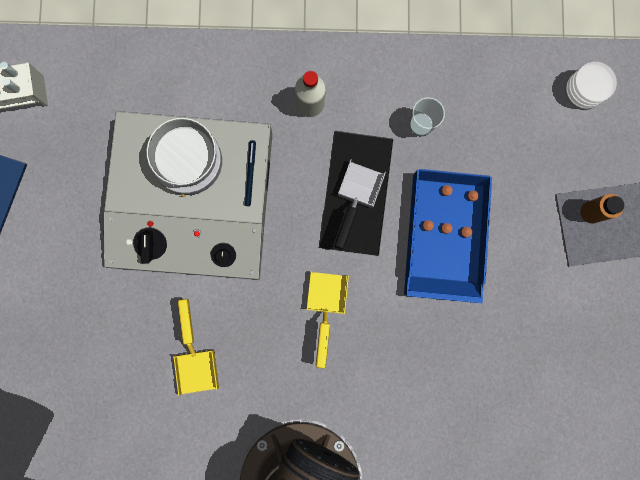

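View pics/wrist0.png

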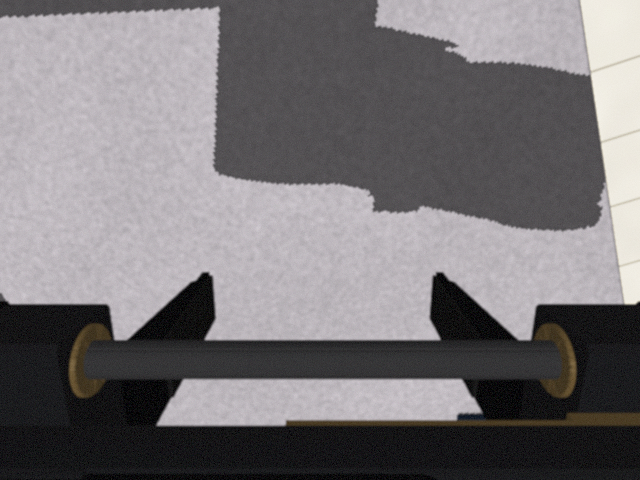

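```bash
cat > h.py <<'E'
from cell import env, read_camera, get_calibration
import cv2,numpy as np
from scipy.spatial.transform import Rotation as R
class Cam:
    def __init__(s,n,cal=None):
        c=cal or get_calibration(n); s.T=np.array(c['world_from_camera']); s.f=240/np.tan(np.radians(c['vfov']/2)); s.cx,s.cy=c['cx'],c['cy']
    def ray(s,u,v):
        d=np.array([(u-s.cx)/s.f,(v-s.cy)/s.f,1.]); return s.T[:3,3],s.T[:3,:3]@d
    def plane(s,u,v,z):
        o,d=s.ray(u,v); return o+d*(z-o[2])/d[2]
    def cloud(s,dep):
        vv,uu=np.mgrid[0:480,0:640]
        p=np.stack([(uu-s.cx)/s.f*dep,(vv-s.cy)/s.f*dep,dep],-1)
        P=p@s.T[:3,:3].T+s.T[:3,3]; P[dep<=0]=np.nan; return P
    def proj(s,P):
        q=s.T[:3,:3].T@(np.array(P)-s.T[:3,3]); return q[:2]/q[2]*s.f+[s.cx,s.cy]
def tri(c1,p1,c2,p2):
    o1,d1=c1.ray(*p1);o2,d2=c2.ray(*p2); d1=d1/np.linalg.norm(d1);d2=d2/np.linalg.norm(d2)
    A=np.array([d1,-d2]).T; t=np.linalg.lstsq(A,o2-o1,rcond=None)[0]
    a,b=o1+t[0]*d1,o2+t[1]*d2; return (a+b)/2,np.linalg.norm(a-b)
def shot(n,name):
    c=Cam(n); im,d=read_camera(n); cv2.imwrite(f'pics/{name}.png',im); np.save(f'pics/{name}.npy',d); return c,im,d
def copper(im):
    h=cv2.cvtColor(im,cv2.COLOR_BGR2HSV); m=cv2.inRange(h,(3,90,70),(16,220,255))
    n,l,st,ce=cv2.connectedComponentsWithStats(m); return [(ce[i].round(1),st[i,4]) for i in range(1,n) if st[i,4]>15]
def toolR(): return R.from_euler('xyz',env.state()['tcp_rot'])
np.set_printoptions(precision=3,suppress=True)
E
python3 - <<'E'
from h import *
T=Cam('top');S=Cam('scene')
ti=cv2.imread('pics/top0.png');si=cv2.imread('pics/scene0.png')
td=np.load('pics/top0.npy');PT=T.cloud(td);PS=S.cloud(np.load('pics/scene0.npy'))
print('cu top',copper(ti));print('cu scene',copper(si))
def comp(im,PC,lo,hi,name,mn=150):
    m=cv2.inRange(cv2.cvtColor(im,cv2.COLOR_BGR2HSV),lo,hi);n,l,st,ce=cv2.connectedComponentsWithStats(m)
    for i in range(1,n):
        if st[i,4]>mn: 
            P=PC[l==i]; print(name,ce[i].round(0),st[i],'z',np.nanpercentile(P[:,2],[5,50,95]).round(0),cv2.minAreaRect(P[~np.isnan(P[:,0])][:,:2].astype(np.float32)))
for (u,v) in [(55,330),(280,400),(447,260),(375,150),(345,240),(352,215),(360,185),(185,155),(210,185),(185,250),(185,215),(149,245),(225,255),(200,372),(120,130),(260,130)]:
    print((u,v),'top',PT[v,u].round(0))
for (u,v) in [(180,290),(320,380),(293,260),(310,330),(480,215),(440,155),(320,260)]:
    print((u,v),'scene',PS[v,u].round(0))
comp(ti,PT,(105,120,60),(130,255,255),'blue')
comp(ti,PT,(0,0,0),(180,255,45),'black')
cv2.imwrite('pics/c1.png',cv2.resize(ti[100:290,90:410],None,fx=2.5,fy=2.5,interpolation=cv2.INTER_CUBIC))
cv2.imwrite('pics/c2.png',cv2.resize(si[120:320,330:570],None,fx=3,fy=3,interpolation=cv2.INTER_CUBIC))
cv2.imwrite('pics/c3.png',cv2.resize(ti[120:310,310:510],None,fx=3.1,fy=3.1,interpolation=cv2.INTER_CUBIC))
E
```

```text
cu top [(array([446.5, 190.1]), np.int32(80)), (array([472.7, 195.4]), np.int32(82)), (array([608.1, 206.5]), np.int32(189)), (array([427.5, 225.2]), np.int32(80)), (array([446.4, 227.9]), np.int32(81)), (array([466.3, 231.6]), np.int32(81))]
cu scene [(array([218.7, 327.5]), np.int32(97)), (array([198. , 336.5]), np.int32(103)), (array([175.4, 345.6]), np.int32(108)), (array([217.5, 373.5]), np.int32(118)), (array([185.7, 386.1]), np.int32(132)), (array([ 14.4, 454.2]), np.int32(375))]
(55, 330) top [305. 516.  -2.]
(280, 400) top [165.  42.   1.]
(447, 260) top [ 463. -311.    4.]
(375, 150) top [ 701. -155.    4.]
(345, 240) top [496. -86.  69.]
(352, 215) top [ 547. -100.   75.]
(360, 185) top [ 623. -122.    4.]
(185, 155) top [655. 235. 118.]
(210, 185) top [601. 188.  93.]
(185, 250) top [472. 241.  54.]
(185, 215) top [541. 238.  79.]
(149, 245) top [478. 304.  96.]
(225, 255) top [462. 156.  72.]
(200, 372) top [222. 209.   6.]
(120, 130) top [714. 377.  80.]
(260, 130) top [720.  91.  77.]
(180, 290) scene [ 422. -294.    7.]
(320, 380) scene [ 723. -159.    2.]
(293, 260) 
[... 904 characters left out ...]
5.003676414489746, 241.113525390625), 85.3205337524414)
black [591. 211.] [580 198  24  25 396] z [ 8. 46. 86.] ((569.0966186523438, -611.0955200195312), (47.216487884521484, 20.272384643554688), 13.45566177368164)
black [149. 244.] [133 228  34  35 833] z [ 52.  68. 103.] ((483.36407470703125, 311.76263427734375), (64.53128814697266, 65.77691650390625), 41.710350036621094)
black [223. 255.] [211 244  25  23 446] z [47. 60. 72.] ((462.8699035644531, 162.63929748535156), (49.51211166381836, 44.34175491333008), 89.98686981201172)
black [291. 457.] [ 240  422  119   58 3217] z [ 10. 163. 256.] ((78.25099182128906, 20.567169189453125), (85.86670684814453, 232.84849548339844), 19.037076950073242)
```

View pics/c1.png

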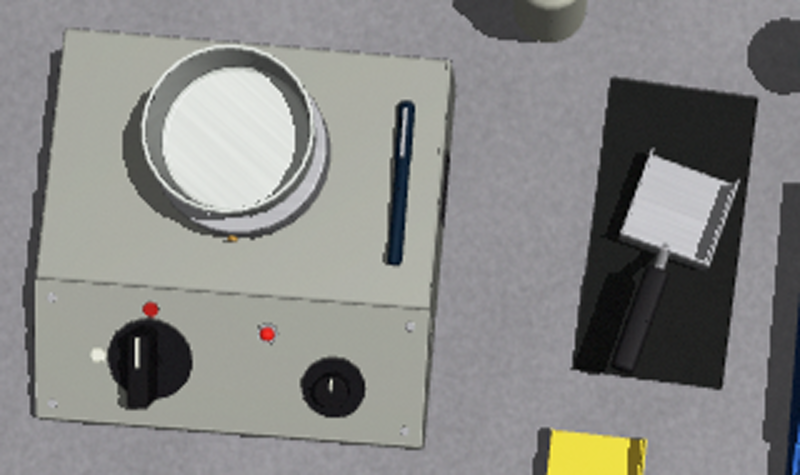

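View pics/c2.png

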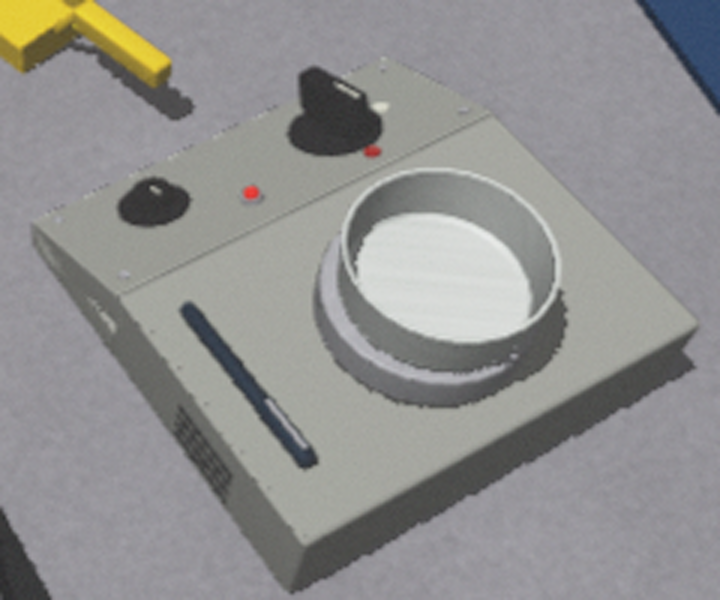

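View pics/c3.png

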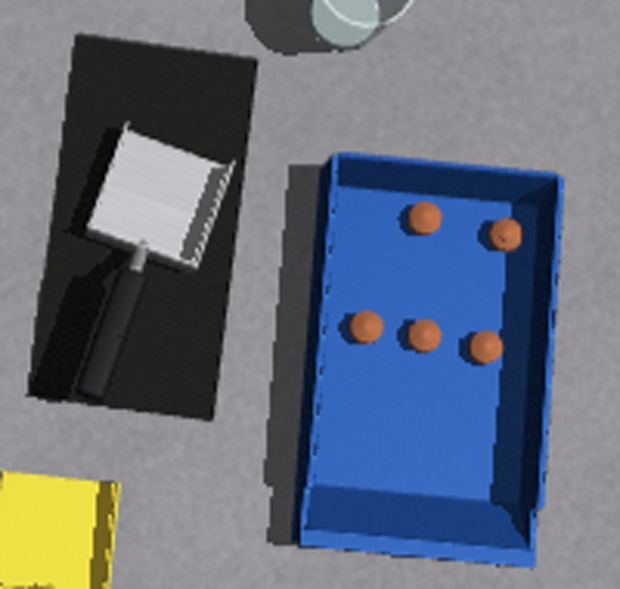

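Run:
```python
from h import *
T=Cam('top');S=Cam('scene')
ti=cv2.imread('pics/top0.png');si=cv2.imread('pics/scene0.png')
PT=T.cloud(np.load('pics/top0.npy'));PS=S.cloud(np.load('pics/scene0.npy'))
q=[(116.8,111.2),(270.8,124.4),(104.8,211.2),(261.2,223.2)]
w=[T.plane(u,v,80) for u,v in q]
for a in w: print('deck',a)
sq=[(330+690/3,120+325/3),(330+300/3,120+540/3),(330+488/3,120+115/3),(330+122/3,120+293/3)]
# scene: which corners: far(+x): bottom-right edge
for u,v in sq: print('sc',S.plane(u,v,80))
# console axes
ey=(w[0]-w[1]);ey[2]=0;ey/=np.linalg.norm(ey);ey2=(w[2]-w[3]);ey2[2]=0;ey2/=np.linalg.norm(ey2)
print('yaw', np.degrees(np.arctan2(-ey[0],ey[1])),np.degrees(np.arctan2(-ey2[0],ey2[1])))
# bar
for nm,P,im in(('top',PT,ti),('scene',PS,si)):
    bx=(abs(P[...,0]-480)<60)&(abs(P[...,1]-305)<55)&(im.max(2)<70)
    g=P[bx&(P[...,2]>80)]
    print(nm,'bar n',len(g),g.mean(0),g.min(0),g.max(0),cv2.minAreaRect(g[:,:2].astype(np.float32)))
    # pan: rim
    p=(abs(P[...,0]-655)<90)&(abs(P[...,1]-240)<90)&(P[...,2]>150)&(P[...,2]<175)
    g=P[p]; print(nm,'rim',len(g),cv2.fitEllipse(g[:,:2].astype(np.float32)),cv2.minEnclosingCircle(g[:,:2].astype(np.float32)),np.percentile(g[:,2],[50,95]))
    f=(np.hypot(P[...,0]-655,P[...,1]-240)<50)&(P[...,2]>112)&(P[...,2]<126); g=P[f];print('floor',g.mean(0))
    # scoop handle
    bx=(abs(P[...,0]-530)<70)&(abs(P[...,1]+95)<50)&(P[...,2]>55)&(P[...,2]<85)
    g=P[bx];print(nm,'handle',len(g),g.mean(0),np.percentile(g[:,2],[10,50,90]),cv2.minAreaRect(g[:,:2].astype(np.float32)))
    h=cv2.cvtColor(im,cv2.COLOR_BGR2HSV)
    bx=(abs(P[...,0]-620)<70)&(abs(P[...,1]+120)<60)&(P[...,2]>-3)&(P[...,2]<35)&(im.min(2)>100)&(h[...,1]<60)
    g=P[bx];print(nm,'span',len(g),g.mean(0),cv2.minAreaRect(g[:,:2].astype(np.float32)))
tc=copper(ti);sc=copper(si)
for c,_ in tc:
    print('cu',c,T.plane(*c,13), [ (tri(T,c,S,d)[0].round(0),tri(T,c,S,d)[1].round(1)) for d,_ in sc if tri(T,c,S,d)[1]<6])
# tray rim corners
b=cv2.inRange(cv2.cvtColor(ti,cv2.COLOR_BGR2HSV),(105,120,60),(130,255,255))
g=PT[(b>0)&(PT[...,1]<0)&(PT[...,2]>40)];print('tray rim',cv2.minAreaRect(g[:,:2].astype(np.float32)))
b=cv2.inRange(cv2.cvtColor(si,cv2.COLOR_BGR2HSV),(105,120,40),(130,255,255))
g=PS[(b>0)&(PS[...,1]<-150)&(PS[...,2]>0)&(PS[...,0]<700)];print('tray sc',cv2.minAreaRect(g[:,:2].astype(np.float32)))
```

```text
deck [753.266 384.929  80.   ]
deck [731.922  69.25   80.   ]
deck [545.917 398.927  80.   ]
deck [526.51   84.338  80.   ]
sc [753.619 381.532  80.   ]
sc [731.979  72.246  80.   ]
sc [548.875 397.988  80.   ]
sc [528.46   89.329  80.   ]
yaw -3.868206956246659 -3.5300051954925924
top bar n 307 [475.486 310.045  94.08 ] [444.295 300.16   80.137] [509.151 321.596 108.503] ((476.3623962402344, 311.1552429199219), (18.13517951965332, 65.3849868774414), 85.25930786132812)
top rim 526 ((653.4060668945312, 235.07305908203125), (127.18360137939453, 127.84048461914062), 141.4344024658203) ((654.0443725585938, 235.51210021972656), 66.23863220214844) [158.173 162.657]
floor [654.852 240.041 118.77 ]
top handle 439 [523.679 -87.618  71.289] [67.754 71.897 75.023] ((527.282470703125, -89.04078674316406), (20.043432235717773, 99.05961608886719), 70.32575225830078)
top span 1160 [ 625.724 -123.124    7.6  ] ((614.1087646484375, -139.61843872070312), (117.90504455566406, 89.99110412597656), 69.51235961914062)
scene bar n 242 [484.932 307.814  92.048] [447.339 300.729  80.076] [510.08  319.705 107.
[... 690 characters left out ...]
.   ] [(array([ 614., -308.,   12.]), np.float64(2.4))]
cu [472.7 195.4] [ 602.674 -366.021   13.   ] [(array([ 603., -365.,   12.]), np.float64(2.1))]
cu [608.1 206.5] [ 583.277 -661.946   13.   ] []
cu [427.5 225.2] [ 536.184 -267.287   13.   ] [(array([ 537., -267.,   12.]), np.float64(2.0))]
cu [446.4 227.9] [ 530.978 -308.051   13.   ] [(array([ 531., -307.,   12.]), np.float64(2.3))]
cu [466.3 231.6] [ 523.637 -350.979   13.   ] [(array([ 524., -350.,   12.]), np.float64(2.7))]
tray rim ((513.291748046875, -307.04974365234375), (161.10177612304688, 268.9798583984375), 85.15325927734375)
tray sc ((513.83984375, -304.25042724609375), (161.95571899414062, 269.376953125), 85.1540756225586)
```

```bash
cat >> h.py <<'E'
def rel(pos,Rm):
    """print shift+turn from measured pose to target TCP pose (world mm, Rotation)"""
    s=env.state(); R0=R.from_euler('xyz',s['tcp_rot'])
    t=R0.inv().apply(np.array(pos)-s['eef_pos'])/1000; r=(R0.inv()*Rm).as_rotvec()
    print('turn',r.round(4).tolist(),'shift',t.round(4).tolist(),'| rows>=',max(np.linalg.norm(t)/.05,np.degrees(np.linalg.norm(r))/8.59).__round__(1), '| j',s['joints'].round(2),'t',round(s['t'],2))
def frame(z,y):
    z=np.array(z,float);z/=np.linalg.norm(z);y=np.array(y,float);y-=z*(y@z);y/=np.linalg.norm(y)
    return R.from_matrix(np.array([np.cross(y,z),y,z]).T)
ang=np.radians(-3.7)
EX=np.array([np.cos(ang),np.sin(ang),0]);EY=np.array([-np.sin(ang),np.cos(ang),0]);Z=np.array([0,0,1.])
CON=np.array([583,237.4,0.]);s22,c22=np.sin(np.radians(22)),np.cos(np.radians(22))
N=-s22*EX+c22*Z
AX=CON-105*EX+65*EY+58*Z   # on the panel
SWR=frame(-N,EY)
E
python3 - <<'E'
from h import *
print(AX+31*N)
rel(AX+102*N,SWR)
E
```

```text
[470.825 309.79   86.743]
turn [-0.049, -0.3821, -0.248] shift [-0.3256, -0.1907, 0.0618] | rows>= 7.6 | j [ 1.15  0.49  1.56 -0.    1.09 -0.11] t 0.15
```

Call:
arm_command --targets '[[[-0.049, -0.382, -0.248], [-0.326, -0.191, 0.062], 0], [[-0.049, -0.382, -0.248], [-0.326, -0.191, 0.062], 0], [[-0.049, -0.382, -0.248], [-0.326, -0.191, 0.062], 0], [[-0.049, -0.382, -0.248], [-0.326, -0.191, 0.062], 0], [[-0.049, -0.382, -0.248], [-0.326, -0.191, 0.062], 0], [[-0.049, -0.382, -0.248], [-0.326, -0.191, 0.062], 0], [[-0.049, -0.382, -0.248], [-0.326, -0.191, 0.062], 0], [[-0.049, -0.382, -0.248], [-0.326, -0.191, 0.062], 0]]'

```text
t: 0.95
eef_pos: [446.0, 308.9, 152.2]
tcp_rot: [3.141, 0.384, 3.075]
ft_force: [0.1, 0.5, -0.2]
opening: 1.002
```

Run:
```python
from h import *
rel(AX+102*N,SWR)
c,im,d=shot('wrist','w1')
P=c.cloud(d)
m=(abs(P[...,0]-475)<55)&(abs(P[...,1]-310)<50)&(im.max(2)<90)
q=P-AX; h=q@N; a=q@EY; b=q@np.cross(EY,N)
g=m&(h>36)&(h<48); print(g.sum(), 'h',np.percentile(h[g],[5,50,95]),'along EY',a[g].min(),a[g].max(),a[g].mean(),'along slope',b[g].min(),b[g].max())
panel=(im.min(2)>90)&(abs(h)<8)&(abs(a)<60)&(abs(b)<45); print('panel h',np.nanmedian(h[panel]))
```

```text
turn [-0.0002, -0.0001, -0.0015] shift [0.0016, 0.0025, -0.0011] | rows>= 0.1 | j [ 0.6   0.39  2.03 -0.53  0.48 -0.46] t 0.95
2602 h [37.365 40.141 41.382] along EY -2.8699695849110305 15.113876525201052 5.920823180588815 along slope -28.65922583987406 31.7559259998494
panel h -0.4085901078423675
```

View pics/w1.png

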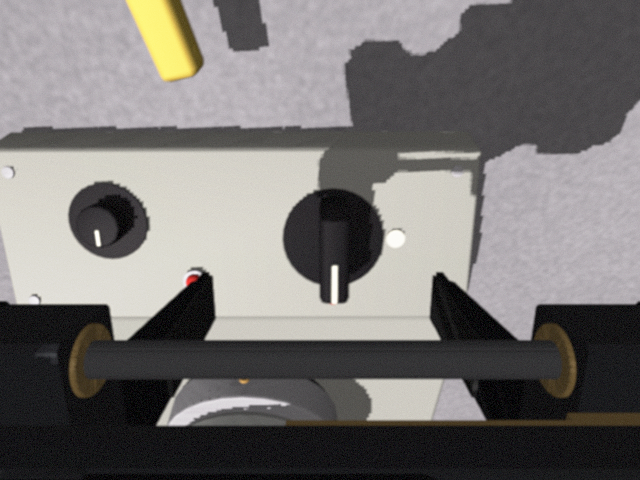

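Run:
```python
from h import *
for nm in('top','scene'):
    c=Cam(nm);im=cv2.imread(f'pics/{nm}0.png');P=c.cloud(np.load(f'pics/{nm}0.npy'))
    q=P-AX; h=q@N; a=q@EY; b=q@np.cross(EY,N)
    g=(im.max(2)<110)&(h>37)&(h<46)&(abs(a)<40)&(abs(b)<45)
    print(nm,g.sum(),'h',np.median(h[g]),'a',a[g].min(),a[g].max(),np.median(a[g]),'b',b[g].min(),b[g].max())
    g=(im.min(2)>90)&(abs(h)<8)&(abs(a)<60)&(abs(b)<45);print('panel h',np.median(h[g]))
# lines: white pointer line
for nm,p in(('top',(90+137/2.5,100+352/2.5)),('scene',(330+348/3,120+90/3))):
    c=Cam(nm);o,d=c.ray(*p);t=((AX+41*N-o)@N)/(d@N);x=o+d*t-AX;print(nm,'line a',x@EY,'b',x@np.cross(EY,N))
W=Cam('wrist');o,d=W.ray(334,285);t=((AX+41*N-o)@N)/(d@N);x=o+d*t-AX;print('wrist',x@EY,x@np.cross(EY,N))
```

```text
top 192 h 39.68435317046604 a -6.848702625203462 10.19397589144345 1.4642592332286997 b -26.44063264175635 34.44126067181868
panel h -1.1400551290405307
scene 107 h 39.51075292360636 a -7.815172097378393 12.485173946246586 0.09125899753177368 b -26.61002115156683 35.566135225594934
panel h -0.7731051851912432
top line a 1.6629034822295536 b 19.34106437199059
scene line a 3.3767230048990666 b 24.225733399801634
wrist 3.30608633781495 20.915220608375588
```

```bash
cat >> h.py <<'E'
AX=AX+2.5*EY+3*np.cross(EY,N)-0.7*N
E
python3 - <<'E'
from h import *
rel(AX+12.5*N,SWR)
E
```

```text
turn [-0.0018, -0.0007, -0.0024] shift [-0.0001, 0.0071, 0.0878] | rows>= 1.8 | j [ 0.59  0.39  2.03 -0.53  0.47 -0.47] t 1.0
```

Call:
arm_command --targets '[[[0, 0, 0], [0, 0.004, 0.02], 0], [[0, 0, 0], [0, 0.004, 0.02], 0], [[0, 0, 0], [0, 0.004, 0.02], 0]]'

```text
t: 1.3
eef_pos: [452.0, 314.8, 133.9]
tcp_rot: [3.142, 0.383, 3.077]
ft_force: [-0.1, -1.2, -0.4]
opening: 1.001
```

Run:
```python
from h import *
rel(AX+12.5*N,SWR); print(env.state()['eef_pos'],env.state()['qvel'])
```

```text
turn [0.0001, -0.0007, 0.0002] shift [-0.0031, -0.0013, 0.0701] | rows>= 1.4 | j [ 0.6   0.43  2.03 -0.57  0.44 -0.42] t 1.3
[452.036 314.817 133.945] [ 0.01  -0.017 -0.002  0.002  0.002 -0.002]
```

Call:
arm_command --targets '[[[0, 0, 0], [-0.002, -0.001, 0.03], 0], [[0, 0, 0], [-0.002, -0.001, 0.05], 0], [[0, 0, 0], [-0.002, -0.001, 0.07], 0], [[0, 0, 0], [-0.002, -0.001, 0.07], 0], [[0, 0, 0], [-0.002, -0.001, 0.07], 0]]'

```text
t: 1.8
eef_pos: [480.0, 312.4, 70.6]
tcp_rot: [3.141, 0.384, 3.077]
ft_force: [-0.5, 0.7, 0.0]
opening: 1.002
```

Run:
```python
from h import *
rel(AX+12.5*N,SWR);
```

```text
turn [0.0008, 0.0003, 0.0003] shift [-0.0007, -0.0007, 0.0009] | rows>= 0.0 | j [ 0.57  0.56  2.03 -0.76  0.32 -0.24] t 1.8
```

Call:
arm_command --targets '[[[0, 0, 0], [0, 0, 0], 180], [[0, 0, 0], [0, 0, 0], 255], [[0, 0, 0], [0, 0, 0], 255], [[0, 0, 0], [0, 0, 0], 255], [[0, 0, 0], [0, 0, 0], 255], [[0, 0, 0], [0, 0, 0], 255], [[0, 0, 0], [0, 0, 0], 255]]'

```text
t: 2.5
eef_pos: [480.3, 312.1, 69.9]
tcp_rot: [3.141, 0.384, 3.077]
ft_force: [0.8, 0.2, -0.0]
opening: 0.465
```

Call:
arm_command --targets '[[[0, 0, 0], [0, 0, 0], 255], [[0, 0, 0], [0, 0, 0], 255], [[0, 0, 0], [0, 0, 0], 255], [[0, 0, 0], [0, 0, 0], 255], [[0, 0, 0], [0, 0, 0], 255], [[0, 0, 0], [0, 0, 0], 255], [[0, 0, 0], [0, 0, 0], 255]]'

```text
t: 3.2
eef_pos: [480.6, 314.2, 70.0]
tcp_rot: [3.137, 0.385, 3.078]
ft_force: [-1.0, 13.1, -6.2]
opening: 0.19
```

Call:
arm_command --targets '[[[0, 0, -0.1], [0, 0.002, 0], 255], [[0, 0, -0.25], [0, 0.002, 0], 255], [[0, 0, -0.4], [0, 0.002, 0], 255], [[0, 0, -0.55], [0, 0.002, 0], 255], [[0, 0, -0.7], [0, 0.002, 0], 255], [[0, 0, -0.85], [0, 0.002, 0], 255], [[0, 0, -1.0], [0, 0.002, 0], 255], [[0, 0, -1.15], [0, 0.002, 0], 255]]'

```text
t: 4.0
eef_pos: [481.0, 313.4, 70.1]
tcp_rot: [-2.787, 0.152, -2.024]
ft_force: [6.0, -6.0, 0.9]
opening: 0.189
```

Call:
arm_command --targets '[[[0, 0, -0.15], [0, 0, 0], 255], [[0, 0, -0.3], [0, 0, 0], 255], [[0, 0, -0.42], [0, 0, 0], 255], [[0, 0, -0.42], [0, 0, 0], 255], [[0, 0, -0.42], [0, 0, 0], 255]]'

```text
t: 4.5
eef_pos: [481.3, 313.2, 70.2]
tcp_rot: [-2.757, -0.0, -1.637]
ft_force: [8.0, -7.1, 2.2]
opening: 0.19
```

Call:
arm_command --targets '[[[0, 0, 0], [0, 0, 0], 0], [[0, 0, 0], [0, 0, 0], 0], [[0, 0, 0], [0, 0, 0], 0], [[0, 0, 0], [0, 0, 0], 0], [[0, 0, 0], [0, 0, 0], 0], [[0, 0, 0], [0, 0, -0.04], 0], [[0, 0, 0], [0, 0, -0.09], 0], [[0, 0, 0], [0, 0, -0.14], 0]]'

```text
t: 5.3
eef_pos: [427.0, 317.3, 200.7]
tcp_rot: [-2.76, 0.001, -1.636]
ft_force: [0.4, 0.7, 1.2]
opening: 0.808
```

Run:
```python
from h import *
env.state()
T,im,d=shot('top','t1');S,si,d2=shot('scene','s1')
cv2.imwrite('pics/c4.png',np.hstack([cv2.resize(im[190:290,80:280],(400,200)),cv2.resize(si[120:220,330:530],(400,200))]))
print(env.state()['eef_pos'],env.state()['joints'],env.state()['opening'])
```

```text
[427.837 318.692 205.365] [ 0.64   0.295  1.988 -0.444  0.597 -2.1  ] 0.8856515663536932
```

View pics/s1.png

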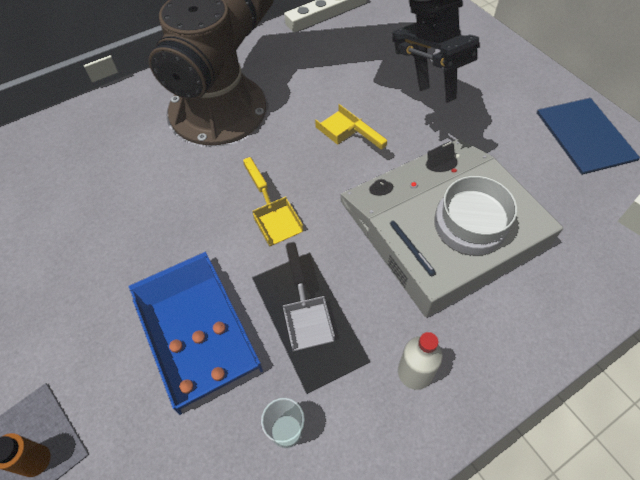

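View pics/t1.png

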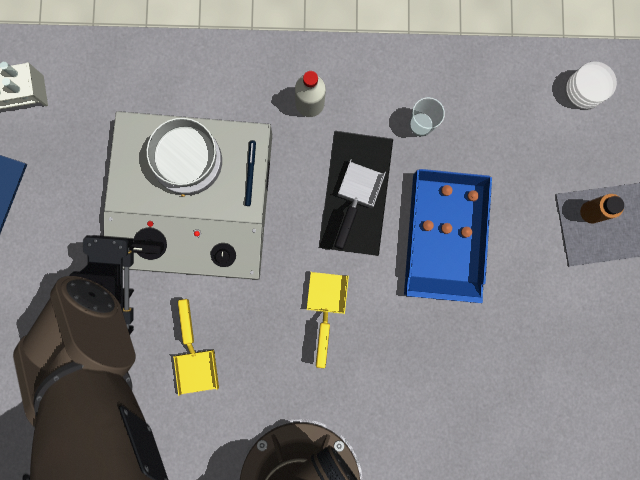

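View pics/c4.png

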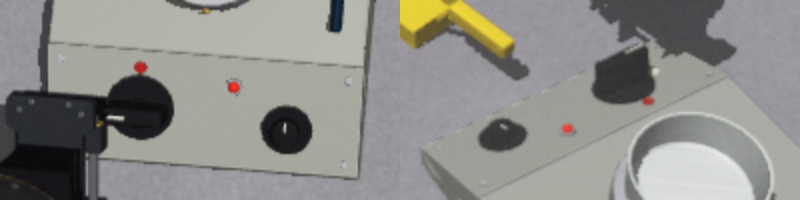

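Run:
```python
from h import *
f=np.radians(-19.6); Y=[-np.sin(f),np.cos(f),0]
rel([549.1,-96.2,150],frame([0,0,-1],Y))
```

```text
turn [-0.2655, 0.3649, 1.8213] shift [0.4067, -0.1163, 0.1047] | rows>= 12.5 | j [ 0.64  0.3   1.99 -0.44  0.6  -2.1 ] t 5.4
```

Call:
arm_command --targets '[[[-0.2655, 0.3649, 1.8213], [0.4067, -0.1163, 0.1047], 0], [[-0.2655, 0.3649, 1.8213], [0.4067, -0.1163, 0.1047], 0], [[-0.2655, 0.3649, 1.8213], [0.4067, -0.1163, 0.1047], 0], [[-0.2655, 0.3649, 1.8213], [0.4067, -0.1163, 0.1047], 0], [[-0.2655, 0.3649, 1.8213], [0.4067, -0.1163, 0.1047], 0], [[-0.2655, 0.3649, 1.8213], [0.4067, -0.1163, 0.1047], 0], [[-0.2655, 0.3649, 1.8213], [0.4067, -0.1163, 0.1047], 0], [[-0.2655, 0.3649, 1.8213], [0.4067, -0.1163, 0.1047], 0]]'

```text
t: 6.2
eef_pos: [538.6, -66.1, 149.4]
tcp_rot: [-3.009, 0.083, -2.827]
ft_force: [1.2, 1.6, -0.0]
opening: 1.003
```

Run:
```python
from h import *
f=np.radians(-19.6); Y=[-np.sin(f),np.cos(f),0]
rel([549.1,-96.2,150],frame([0,0,-1],Y))
```

```text
turn [-0.1003, 0.1232, 0.6495] shift [-0.0008, -0.0317, 0.0037] | rows>= 4.5 | j [-0.21  0.42  1.92 -0.12  0.67 -2.  ] t 6.2
```

Call:
arm_command --targets '[[[-0.1, 0.123, 0.65], [0, -0.031, 0.003], 0], [[-0.1, 0.123, 0.65], [0, -0.031, 0.003], 0], [[-0.1, 0.123, 0.65], [0, -0.031, 0.003], 0], [[-0.1, 0.123, 0.65], [0, -0.031, 0.003], 0], [[-0.1, 0.123, 0.65], [0, -0.031, 0.003], 0], [[-0.1, 0.123, 0.65], [0, -0.031, 0.003], 0], [[-0.1, 0.123, 0.65], [0, -0.031, 0.003], 0]]'

```text
t: 6.9
eef_pos: [548.0, -93.6, 150.8]
tcp_rot: [-3.14, 0.001, 2.807]
ft_force: [0.0, -0.2, -0.4]
opening: 1.003
```

Run:
```python
from h import *
f=np.radians(-19.6); Y=[-np.sin(f),np.cos(f),0]
c,im,d=shot('wrist','w2');P=c.cloud(d)
T,ti,td=shot('top','t2');PT=T.cloud(td)
for P,im in((P,im),):
    bx=(abs(P[...,0]-530)<70)&(abs(P[...,1]+95)<60)&(P[...,2]>58)&(P[...,2]<85)
    g=P[bx];print('handle',len(g),g.mean(0),np.percentile(g[:,2],[10,50,90]),cv2.minAreaRect(g[:,:2].astype(np.float32)))
rel([549.1,-96.2,150],frame([0,0,-1],Y))
```

```text
handle 4689 [521.788 -83.728  71.835] [70.389 72.138 73.136] ((527.3164672851562, -85.71421813964844), (20.303234100341797, 97.06813049316406), 70.43592834472656)
turn [-0.0013, 0.0018, 0.0075] shift [-0.002, -0.0023, 0.0011] | rows>= 0.1 | j [-0.29  0.47  1.8  -0.    0.87 -1.52] t 7.0
```

View pics/w2.png

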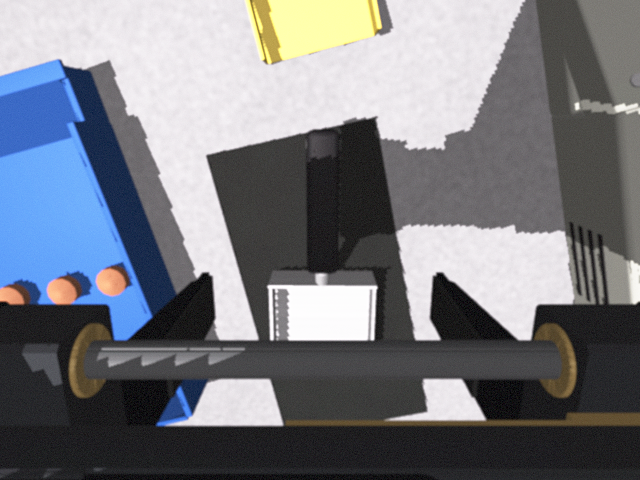

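Call:
arm_command --targets '[[[0, 0, 0.007], [-0.001, -0.001, 0.05], 0], [[0, 0, 0.007], [-0.001, -0.001, 0.09], 0], [[0, 0, 0.007], [-0.001, -0.001, 0.109], 0], [[0, 0, 0.007], [-0.001, -0.001, 0.109], 100], [[0, 0, 0.007], [-0.001, -0.001, 0.109], 200], [[0, 0, 0.007], [-0.001, -0.001, 0.109], 255], [[0, 0, 0.007], [-0.001, -0.001, 0.109], 255], [[0, 0, 0.007], [-0.001, -0.001, 0.109], 255]]'

```text
t: 7.8
eef_pos: [549.4, -95.0, 43.4]
tcp_rot: [-3.141, 0.004, 2.798]
ft_force: [-0.2, 0.1, -0.1]
opening: 0.638
```

Call:
arm_command --targets '[[[0, 0, 0], [0, 0, 0], 255], [[0, 0, 0], [0, 0, 0], 255], [[0, 0, 0], [0, 0, 0], 255], [[0, 0, 0], [0, 0, 0], 255], [[0, 0, 0], [0, 0, 0], 255], [[0, 0, 0], [0, 0, 0], 255]]'

```text
t: 8.4
eef_pos: [548.9, -94.9, 42.4]
tcp_rot: [-3.141, 0.002, 2.798]
ft_force: [0.5, 0.5, 0.0]
opening: 0.207
```

```bash
cat >> h.py <<'E'
ta=np.radians(-4.85)
TX=np.array([np.cos(ta),np.sin(ta),0]);TY=np.array([-np.sin(ta),np.cos(ta),0]);TO=np.array([528,-306.5,0])
LIP=np.array([-120.,0,39.4])
def scoop(lip,yaw,tilt):
    "TCP pose for lip underside at world lip; tilt>0 lip down (deg), yaw deg of scoop"
    y=np.radians(yaw); Rm=frame([0,0,-1],[-np.sin(y),np.cos(y),0])*R.from_rotvec([0,np.radians(tilt),0])
    return np.array(lip)-Rm.apply(LIP),Rm
def tray(lx,ly,lz,tilt,dy=0):
    rel(*scoop(TO+TX*lx+TY*ly+Z*lz,-4.85+dy,tilt))
def liprep():
    s=env.state(); p=s['eef_pos']+R.from_euler('xyz',s['tcp_rot']).apply(LIP); q=p-TO
    print('lip world',p.round(1),'tray',round(q@TX,1),round(q@TY,1),round(q[2],1),'F',s['ft_force'].round(1),'open',round(s['opening'],3))
E
python3 - <<'E'
from h import *
s=env.state();print(s['eef_pos'])
tray(-20,20,120,2)
E
```

```text
[548.941 -94.922  42.365]
turn [0.0034, 0.0364, -0.2588] shift [0.0873, -0.2225, -0.1212] | rows>= 5.4 | j [-0.29  0.63  1.88 -0.    0.63 -1.52] t 8.4
```

Call:
arm_command --targets '[[[0, 0, 0], [0, 0, -0.03], 255], [[0, 0, 0], [0, 0, -0.08], 255], [[0, 0, 0], [0, 0, -0.121], 255], [[0.003, 0.036, -0.259], [0.087, -0.222, -0.121], 255], [[0.003, 0.036, -0.259], [0.087, -0.222, -0.121], 255], [[0.003, 0.036, -0.259], [0.087, -0.222, -0.121], 255], [[0.003, 0.036, -0.259], [0.087, -0.222, -0.121], 255], [[0.003, 0.036, -0.259], [0.087, -0.222, -0.121], 255]]'

```text
t: 9.2
eef_pos: [390.2, -275.8, 163.4]
tcp_rot: [3.141, -0.035, 3.057]
ft_force: [1.1, 0.6, -1.5]
opening: 0.212
```

Call:
arm_command --targets '[[[0, 0, 0], [0, 0, 0], 255], [[0, 0, 0], [0, 0, 0], 255], [[0, 0, 0], [0, 0, 0], 255]]'

```text
t: 9.5
eef_pos: [392.5, -273.9, 163.4]
tcp_rot: [3.141, -0.034, 3.058]
ft_force: [0.6, 0.1, -2.6]
opening: 0.212
```

Run:
```python
from h import *
S,si,d2=shot('scene','s3');T,im,d=shot('top','t3')
liprep()
tray(-20,20,50,2)
tray(-20,20,12,2)
P=T.cloud(d); cv2.imwrite('pics/c5.png',np.hstack([cv2.resize(im[150:350,340:540],(400,400)),cv2.resize(si[200:400,120:320],(400,400))]))
# lip from scene:
```

```text
lip world [ 510.9 -283.4  119.8] tray -19.0 21.6 119.8 F [-0.3 -0.2 -2.1] open 0.208
turn [0.0004, 0.0004, 0.0019] shift [-0.0014, -0.0014, 0.0698] | rows>= 1.4 | j [-0.73  0.36  1.95 -0.03  0.86 -2.2 ] t 9.6
turn [0.0004, 0.0004, 0.0019] shift [-0.0027, -0.0014, 0.1078] | rows>= 2.2 | j [-0.73  0.36  1.95 -0.03  0.86 -2.2 ] t 9.6
```

View pics/c5.png

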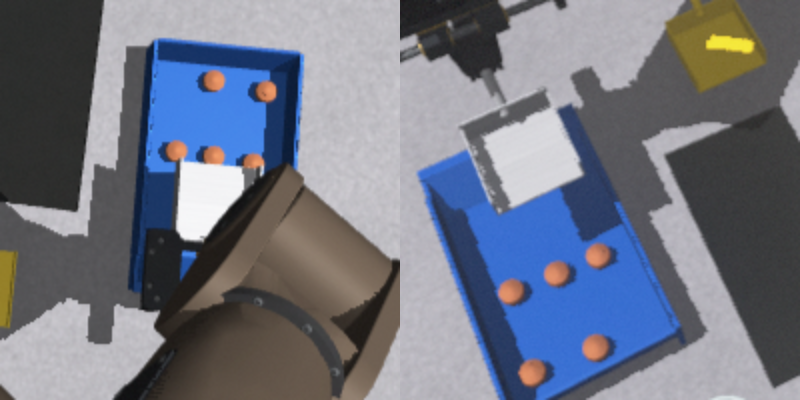

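Run:
```python
from h import *
for nm,f in(('scene','s3'),('top','t3')):
    c=Cam(nm);im=cv2.imread(f'pics/{f}.png');P=c.cloud(np.load(f'pics/{f}.npy'))
    h=cv2.cvtColor(im,cv2.COLOR_BGR2HSV)
    q=P-TO;a=q@TX;b=q@TY
    m=(a>-95)&(a<-15)&(abs(b-21)<36)&(P[...,2]>105)&(P[...,2]<135)&(h[...,1]<50)&(im.min(2)>150)
    m=cv2.erode(m.astype(np.uint8),np.ones((3,3)))>0
    A=np.c_[a[m]+20,b[m]-20,np.ones(m.sum())];s,*_=np.linalg.lstsq(A,P[m][:,2],rcond=None)
    print(nm,m.sum(),'pitch deg(lip down +)',-np.degrees(np.arctan(s[0])),'roll',np.degrees(np.arctan(s[1])),'z at lip',s[2],'a',a[m].min(),a[m].max(),'b',b[m].min(),b[m].max())
```

```text
scene 1184 pitch deg(lip down +) 2.312434878043857 roll -0.028818869031791722 z at lip 121.70113959960058 a -93.713546520024 -19.442012199948316 b -4.776187867252038 54.69345598030216
top 768 pitch deg(lip down +) 2.6671901890801277 roll 0.13010999030813342 z at lip 121.95272059071051 a -92.2994869250475 -21.83653868641703 b -6.371574343453943 50.9189399831534
```

Call:
arm_command --targets '[[[0, 0, 0], [-0.001, -0.001, 0.05], 255], [[0, 0, 0], [-0.002, -0.001, 0.09], 255], [[0, 0, 0], [-0.003, -0.001, 0.11], 255], [[0, 0, 0], [-0.003, -0.001, 0.113], 255], [[0, 0, 0], [-0.003, -0.001, 0.115], 255], [[0, 0, 0], [-0.003, -0.001, 0.115], 255]]'

```text
t: 10.2
eef_pos: [391.8, -275.4, 49.2]
tcp_rot: [-3.141, -0.033, 3.058]
ft_force: [0.2, 0.6, -1.9]
opening: 0.206
```

Run:
```python
from h import *
liprep()
tray(-20,20,4,2)
```

```text
lip world [ 510.  -285.4    5.9] tray -19.8 19.5 5.9 F [ 0.2  0.6 -1.9] open 0.206
turn [-0.0006, 0.0017, 0.0009] shift [0.0001, 0.0006, 0.0017] | rows>= 0.0 | j [-0.74  0.55  2.05 -0.04  0.56 -2.19] t 10.2
```

Call:
arm_command --targets '[[[0, 0, 0], [0, 0, 0.002], 255], [[0, 0, 0], [0, 0, 0.002], 255], [[0, 0, 0], [0, 0, 0.003], 255], [[0, 0, 0], [0, 0, 0.003], 255]]'

```text
t: 10.6
eef_pos: [390.9, -275.4, 45.8]
tcp_rot: [-3.142, -0.034, 3.057]
ft_force: [-4.1, 0.1, 4.4]
opening: 0.206
```

Run:
```python
from h import *
liprep()
```

```text
lip world [ 509.1 -285.4    2.3] tray -20.7 19.4 2.3 F [-4.1  0.1  4.4] open 0.206
```

Call:
arm_command --targets '[[[0, 0, 0], [-0.01, 0, -0.0003], 255], [[0, 0, 0], [-0.02, 0, -0.0007], 255], [[0, 0, 0], [-0.03, 0, -0.001], 255], [[0, 0, 0], [-0.04, 0, -0.0013], 255], [[0, 0, 0], [-0.05, 0, -0.0017], 255], [[0, 0, 0], [-0.06, 0, -0.002], 255], [[0, 0, 0], [-0.07, 0, -0.0023], 255], [[0, 0, 0], [-0.08, 0, -0.0027], 255]]'

```text
t: 11.4
eef_pos: [471.5, -282.0, 45.3]
tcp_rot: [3.141, -0.035, 3.057]
ft_force: [-4.6, -0.0, 4.5]
opening: 0.206
```

Run:
```python
from h import *
liprep()
S,si,d2=shot('scene','s4')
cv2.imwrite('pics/c6.png',cv2.resize(si[220:440,80:340],(780,660))[:600])
```

```text
lip world [ 589.6 -292.     1.8] tray 60.2 19.7 1.8 F [-4.6 -0.   4.5] open 0.206
```

View pics/c6.png

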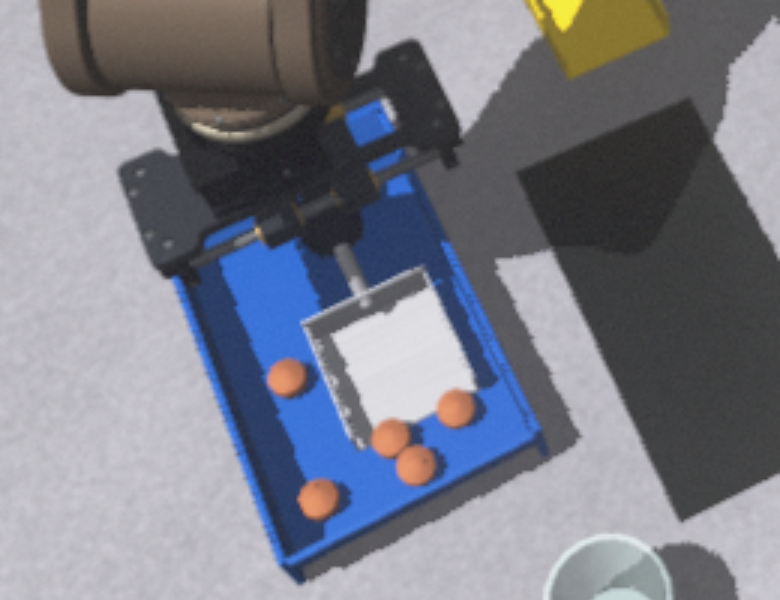

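Call:
arm_command --targets '[[[0, 0, 0], [-0.008, 0, -0.0003], 255], [[0, 0, 0], [-0.016, 0, -0.0006], 255], [[0, 0, 0], [-0.024, 0, -0.001], 255], [[0, 0, 0], [-0.031, 0, -0.0013], 255], [[0, 0, 0], [-0.036, 0, -0.0015], 255], [[0, 0, 0], [-0.04, 0, -0.0017], 255], [[0, 0, 0], [-0.043, 0, -0.0018], 255], [[0, 0, 0], [-0.043, 0, -0.0018], 255]]'

```text
t: 12.25
eef_pos: [509.3, -284.7, 45.3]
tcp_rot: [3.138, -0.045, 3.058]
ft_force: [-27.9, -1.0, 14.5]
opening: 0.211
```

Run:
```python
from h import *
liprep()
S,si,d2=shot('scene','s5')
cv2.imwrite('pics/c7.png',cv2.resize(si[220:440,80:340],(780,660))[60:])
```

```text
lip world [ 627.1 -294.4    0.6] tray 97.7 20.5 0.6 F [-27.9  -1.   14.5] open 0.211
```

View pics/c7.png

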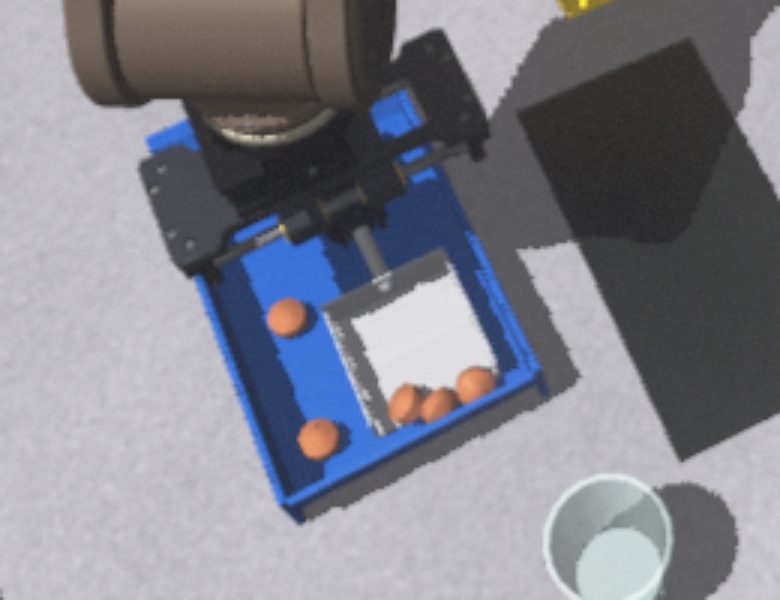

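Run:
```python
from h import *
for t in (0,-4,-8,-12,-16,-20,-24):
    lz=2+80*np.sin(np.radians(-t))+1; lx=97+(lz-2)/4
    print(t,end=' ');tray(lx,20,lz,t)
```

```text
0 turn [0.0035, -0.0445, 0.001] shift [0.0022, -0.0002, 0.003] | rows>= 0.3 | j [-0.61  0.66  1.78 -0.03  0.74 -2.08] t 12.3
-4 turn [0.0035, -0.1143, 0.0008] shift [0.0031, -0.0002, 0.0059] | rows>= 0.8 | j [-0.61  0.66  1.78 -0.03  0.74 -2.08] t 12.3
-8 turn [0.0035, -0.1841, 0.0007] shift [0.0034, -0.0002, 0.009] | rows>= 1.2 | j [-0.61  0.66  1.78 -0.03  0.74 -2.08] t 12.3
-12 turn [0.0036, -0.2539, 0.0006] shift [0.0032, -0.0002, 0.0122] | rows>= 1.7 | j [-0.61  0.66  1.78 -0.03  0.74 -2.08] t 12.3
-16 turn [0.0036, -0.3237, 0.0005] shift [0.0023, -0.0003, 0.0156] | rows>= 2.2 | j [-0.61  0.66  1.78 -0.03  0.74 -2.08] t 12.3
-20 turn [0.0036, -0.3935, 0.0003] shift [0.0009, -0.0003, 0.019] | rows>= 2.6 | j [-0.61  0.66  1.78 -0.03  0.74 -2.08] t 12.3
-24 turn [0.0036, -0.4633, 0.0002] shift [-0.0012, -0.0003, 0.0226] | rows>= 3.1 | j [-0.61  0.66  1.78 -0.03  0.74 -2.08] t 12.3
```

Call:
arm_command --targets '[[[0, -0.044, 0], [0.001, 0, 0.002], 255], [[0, -0.114, 0], [0.002, 0, 0.005], 255], [[0, -0.184, 0], [0.002, 0, 0.008], 255], [[0, -0.254, 0], [0.002, 0, 0.01], 255], [[0, -0.324, 0], [0.002, 0, 0.012], 255], [[0, -0.394, 0], [0.001, 0, 0.013], 255], [[0, -0.42, 0], [0.001, 0, 0.013], 255]]'

```text
t: 13.0
eef_pos: [528.0, -282.5, 49.6]
tcp_rot: [-3.128, 0.333, 3.042]
ft_force: [-30.9, -6.8, 4.6]
opening: 0.212
```

Run:
```python
from h import *
liprep()
S,si,d2=shot('scene','s6')
cv2.imwrite('pics/c8.png',cv2.resize(si[220:440,80:340],(780,660))[60:])
```

```text
lip world [ 653.6 -295.5   51.6] tray 124.3 21.6 51.6 F [-30.9  -6.8   4.6] open 0.212
```

View pics/c8.png

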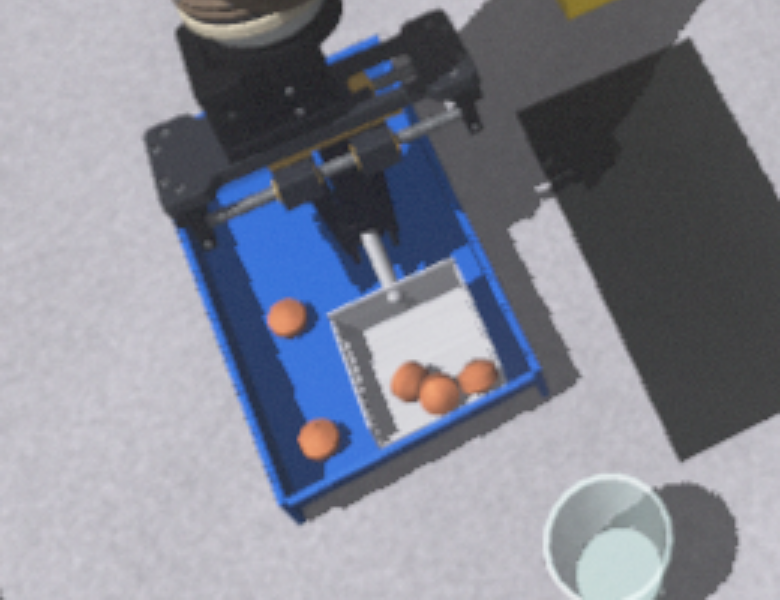

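```bash
cat >> h.py <<'E'
def fitpan(f,nm='scene',b0=21,hw=34):
    c=Cam(nm);im=cv2.imread(f'pics/{f}.png');P=c.cloud(np.load(f'pics/{f}.npy'))
    h=cv2.cvtColor(im,cv2.COLOR_BGR2HSV);q=P-TO;a=q@TX;b=q@TY
    m=(a>0)&(a<125)&(abs(b-b0)<hw)&(P[...,2]>3)&(P[...,2]<70)&(h[...,1]<50)&(im.min(2)>165)
    m=cv2.erode(m.astype(np.uint8),np.ones((3,3)))>0
    A=np.c_[a[m]-100,b[m]-b0,np.ones(m.sum())];s,*_=np.linalg.lstsq(A,P[m][:,2],rcond=None)
    print(nm,m.sum(),'pitch(lip down +)',-np.degrees(np.arctan(s[0])),'roll',np.degrees(np.arctan(s[1])),'z at a=100',s[2],'a',a[m].min(),a[m].max(),'b',b[m].min(),b[m].max())
E
python3 - <<'E'
from h import *
fitpan('s5');fitpan('s6')
s=env.state();Rm=R.from_euler('xyz',s['tcp_rot']);print('tool tilt',np.degrees(np.arcsin(-Rm.apply([-1,0,0])[2])))
E
```

```text
scene 853 pitch(lip down +) 1.1910269016811592 roll -0.005694834484785777 z at a=100 6.480553972695379 a 19.370524527383846 83.53259762259658 b -5.950109410465511 52.50851737066972
scene 609 pitch(lip down +) -4.1614474261698655 roll -2.9167543142674197 z at a=100 28.805436999160396 a 7.7986240157979605 108.49289097887966 b -4.562681206659935 52.56819249797029
tool tilt -19.143218327017603
```

Run:
```python
from h import *
s=env.state();Rm=R.from_euler('xyz',s['tcp_rot']);p=s['eef_pos']
lip=TO+TX*106+TY*20.5+Z*26
l=Rm.inv().apply(lip-p);print('lip in tool',l)
for i,th in enumerate((-.05,-.1,-.15,-.2,-.25)):
    R2=Rm*R.from_rotvec([0,th,0]); L=lip-TX*2.0*(i+1)+Z*3*(i+1); rel(L-R2.apply(l),R2)
```

```text
lip in tool [-93.93   -1.134  58.185]
turn [-0.0, -0.05, 0.0] shift [0.0037, -0.0001, 0.0013] | rows>= 0.3 | j [-0.68  0.6   1.99  0.58  0.31 -2.68] t 13.05
turn [0.0, -0.1, 0.0] shift [0.0072, -0.0002, 0.0027] | rows>= 0.7 | j [-0.68  0.6   1.99  0.58  0.31 -2.68] t 13.05
turn [0.0, -0.15, 0.0] shift [0.0104, -0.0002, 0.0042] | rows>= 1.0 | j [-0.68  0.6   1.99  0.58  0.31 -2.68] t 13.05
turn [0.0, -0.2, 0.0] shift [0.0133, -0.0003, 0.0059] | rows>= 1.3 | j [-0.68  0.6   1.99  0.58  0.31 -2.68] t 13.05
turn [-0.0, -0.25, -0.0] shift [0.016, -0.0004, 0.0076] | rows>= 1.7 | j [-0.68  0.6   1.99  0.58  0.31 -2.68] t 13.05
```

Run:
```python
from h import *
s=env.state();Rm=R.from_euler('xyz',s['tcp_rot']);p=s['eef_pos']
for b,u in((3,8),(5,16),(7,26),(7,40),(7,80)):
    rel(p-TX*b+Z*u,Rm)
```

```text
turn [0.0, 0.0, 0.0] shift [0.0002, -0.0002, -0.0085] | rows>= 0.2 | j [-0.68  0.6   1.99  0.58  0.31 -2.68] t 13.05
turn [0.0, 0.0, 0.0] shift [-0.0005, -0.0003, -0.0168] | rows>= 0.3 | j [-0.68  0.6   1.99  0.58  0.31 -2.68] t 13.05
turn [0.0, 0.0, 0.0] shift [-0.0019, -0.0005, -0.0269] | rows>= 0.5 | j [-0.68  0.6   1.99  0.58  0.31 -2.68] t 13.05
turn [0.0, 0.0, 0.0] shift [-0.0065, -0.0007, -0.0401] | rows>= 0.8 | j [-0.68  0.6   1.99  0.58  0.31 -2.68] t 13.05
turn [0.0, 0.0, 0.0] shift [-0.0196, -0.0012, -0.0779] | rows>= 1.6 | j [-0.68  0.6   1.99  0.58  0.31 -2.68] t 13.05
```

Call:
arm_command --targets '[[[0, 0, 0], [0.003, 0, -0.006], 255], [[0, 0, 0], [0.006, 0, -0.012], 255], [[0, 0, 0], [0.008, 0, -0.019], 255], [[0, 0, 0], [0.008, 0, -0.027], 255], [[0, 0, 0], [0.008, 0, -0.027], 255]]'

```text
t: 13.55
eef_pos: [513.5, -281.2, 74.5]
tcp_rot: [-3.126, 0.337, 3.044]
ft_force: [0.1, 0.3, -3.1]
opening: 0.206
```

Run:
```python
from h import *
liprep();print(env.state()['joints'])
S,si,d2=shot('scene','s7')
cv2.imwrite('pics/c9.png',cv2.resize(si[220:440,80:340],(780,660))[60:])
fitpan('s7')
```

```text
lip world [ 639.1 -294.1   77. ] tray 109.7 21.8 77.0 F [ 0.1  0.3 -3.1] open 0.206
[-0.695  0.549  2.006  0.543  0.342 -2.657]
scene 629 pitch(lip down +) -10.937646881062099 roll -0.965978109607353 z at a=100 60.418410722944365 a 23.175098866464626 95.43267209104742 b -4.14140661095506 52.661640360002316
```

View pics/c9.png

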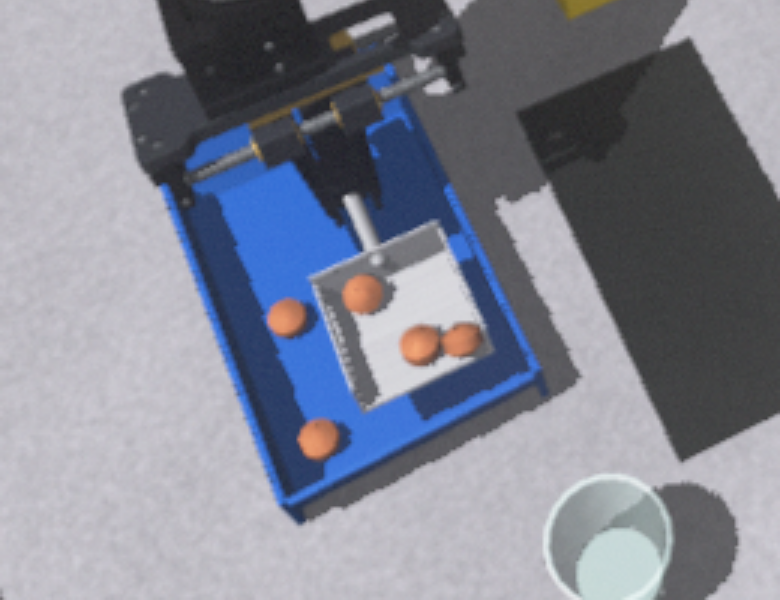

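```bash
cat >> h.py <<'E'
def lipd(d): return np.array([0,0,-19.])+R.from_rotvec([0,np.radians(d),0]).apply([-120,0,58.4])
def scoop2(lip,yaw,tilt,d):
    "lip underside world, scoop yaw deg, scoop tilt deg (lip down +), d = slip of scoop rel. tool (lip down +)"
    y=np.radians(yaw); Rm=frame([0,0,-1],[-np.sin(y),np.cos(y),0])*R.from_rotvec([0,np.radians(tilt-d),0])
    return np.array(lip)-Rm.apply(lipd(d)),Rm
PAN=np.array([653.8,236.5,119.])
E
python3 - <<'E'
from h import *
s=env.state();Rm=R.from_euler('xyz',s['tcp_rot']);p=s['eef_pos']
for d in(0,4,8,12):
    q=p+Rm.apply(lipd(d))-TO;print(d,q@TX,q@TY,q[2])
d=8
l=p+Rm.apply(lipd(d)); 
rel(p+Z*70,Rm)
# radial carry pose
tcp=p+Z*70; 
# yaw to -33 about TCP
y=-30; R2=R.from_euler('z',np.radians(y+4.85))*Rm; rel(tcp,R2)
T=Cam('top');print('bottle',T.plane(311,100,100),'beaker',T.plane(425,118,60))
E
```

```text
0 109.71823503590103 21.770039492766227 76.50585968112186
4 108.31568599328921 21.658284139629217 67.29762288285896
8 106.27427870708169 21.559827297294618 58.209486629985875
12 103.60395870837576 21.475148637601347 49.28572740879031
turn [0.0, 0.0, 0.0] shift [-0.0231, -0.001, -0.0661] | rows>= 1.4 | j [-0.7   0.55  2.01  0.54  0.34 -2.66] t 13.6
turn [0.1451, 0.0065, 0.4142] shift [-0.0231, -0.001, -0.0661] | rows>= 2.9 | j [-0.7   0.55  2.01  0.54  0.34 -2.66] t 13.6
bottle [778.859 -12.665 100.   ] beaker [ 758.187 -254.125   60.   ]
```

Call:
arm_command --targets '[[[0, 0, 0], [-0.006, 0, -0.017], 255], [[0, 0, 0], [-0.012, 0, -0.034], 255], [[0, 0, 0], [-0.018, 0, -0.051], 255], [[0.02, 0.001, 0.06], [-0.023, -0.001, -0.066], 255], [[0.05, 0.002, 0.15], [-0.023, -0.001, -0.066], 255], [[0.085, 0.004, 0.25], [-0.023, -0.001, -0.066], 255], [[0.12, 0.005, 0.35], [-0.023, -0.001, -0.066], 255], [[0.145, 0.0065, 0.414], [-0.023, -0.001, -0.066], 255]]'

```text
t: 14.4
eef_pos: [513.3, -280.7, 143.1]
tcp_rot: [-3.126, 0.335, 2.601]
ft_force: [-0.9, 0.2, -3.4]
opening: 0.205
```

Run:
```python
from h import *
s=env.state();Rm=R.from_euler('xyz',s['tcp_rot']);p=s['eef_pos'];print(p,s['joints'],s['ft_force'])
y=Rm.apply([0,1,0]);print('yaw',np.degrees(np.arctan2(-y[0],y[1])))
# carry: rotate about base z by steps, raise
for dg in (15,30,45):
    Q=R.from_euler('z',np.radians(dg)); rel(Q.apply(p)+Z*(40*dg/45),Q*Rm)
print(scoop2(PAN-20*np.array([.94,.34,0])+Z*70,20,-12,8)[0])
rel(*scoop2(PAN-20*np.array([.94,.34,0])+Z*70,20,-12,8))
```

```text
[ 513.306 -280.709  143.06 ] [-0.618  0.428  1.966  0.026  0.412 -1.668] [-0.889  0.234 -3.405]
yaw -31.24611027836483
turn [-0.0862, -0.0037, -0.2472] shift [0.0201, 0.1502, -0.0234] | rows>= 3.1 | j [-0.62  0.43  1.97  0.03  0.41 -1.67] t 14.4
turn [-0.1724, -0.0075, -0.4944] shift [0.0762, 0.2883, -0.0592] | rows>= 6.1 | j [-0.62  0.43  1.97  0.03  0.41 -1.67] t 14.4
turn [-0.2586, -0.0112, -0.7415] shift [0.1641, 0.405, -0.1057] | rows>= 9.0 | j [-0.62  0.43  1.97  0.03  0.41 -1.67] t 14.4
[519.398 187.624 203.32 ]
turn [-0.3128, -0.019, -0.8381] shift [0.2027, 0.4027, -0.1406] | rows>= 9.4 | j [-0.62  0.43  1.97  0.03  0.41 -1.67] t 14.4
```

Call:
arm_command --targets '[[[-0.009, -0.001, -0.025], [0.006, 0.012, -0.004], 255], [[-0.028, -0.002, -0.075], [0.018, 0.036, -0.013], 255], [[-0.05, -0.003, -0.134], [0.032, 0.064, -0.022], 255], [[-0.075, -0.005, -0.201], [0.049, 0.097, -0.034], 255], [[-0.103, -0.006, -0.277], [0.067, 0.133, -0.046], 255], [[-0.131, -0.008, -0.352], [0.085, 0.169, -0.059], 255], [[-0.163, -0.01, -0.436], [0.105, 0.209, -0.073], 255], [[-0.194, -0.012, -0.52], [0.126, 0.25, -0.087], 255]]'

```text
t: 15.2
eef_pos: [515.2, 12.2, 180.5]
tcp_rot: [-3.137, 0.343, -3.119]
ft_force: [0.9, 0.3, -3.5]
opening: 0.209
```

Run:
```python
from h import *
rel(*scoop2(PAN-20*np.array([.94,.34,0])+Z*70,20,-12,8))
print(env.state()['ft_force'])
```

```text
turn [-0.1151, -0.0071, -0.3074] shift [-0.0153, 0.1752, -0.0195] | rows>= 3.5 | j [-0.13  0.28  2.09  0.11  0.44 -1.81] t 15.2
[ 0.87   0.254 -3.456]
```

Call:
arm_command --targets '[[[-0.028, -0.002, -0.075], [-0.003, 0.042, -0.005], 255], [[-0.056, -0.003, -0.15], [-0.007, 0.084, -0.01], 255], [[-0.082, -0.005, -0.22], [-0.01, 0.122, -0.014], 255], [[-0.1, -0.006, -0.27], [-0.013, 0.152, -0.017], 255], [[-0.111, -0.007, -0.297], [-0.015, 0.168, -0.019], 255], [[-0.115, -0.007, -0.307], [-0.015, 0.175, -0.02], 255], [[-0.115, -0.007, -0.307], [-0.015, 0.175, -0.02], 255]]'

```text
t: 15.9
eef_pos: [520.6, 185.2, 203.1]
tcp_rot: [3.142, 0.348, -2.799]
ft_force: [0.2, 0.5, -3.5]
opening: 0.211
```

Run:
```python
from h import *
S,si,d2=shot('scene','s8')
s=env.state();Rm=R.from_euler('xyz',s['tcp_rot']);print(s['eef_pos']+Rm.apply(lipd(8)),s['ft_force'],s['joints'])
cv2.imwrite('pics/c10.png',cv2.resize(si[100:340,320:600],(700,600)))
```

```text
[636.537 225.802 188.609] [ 0.082  0.076 -3.579] [ 0.197  0.294  1.983  0.099  0.521 -1.793]
```

View pics/c10.png

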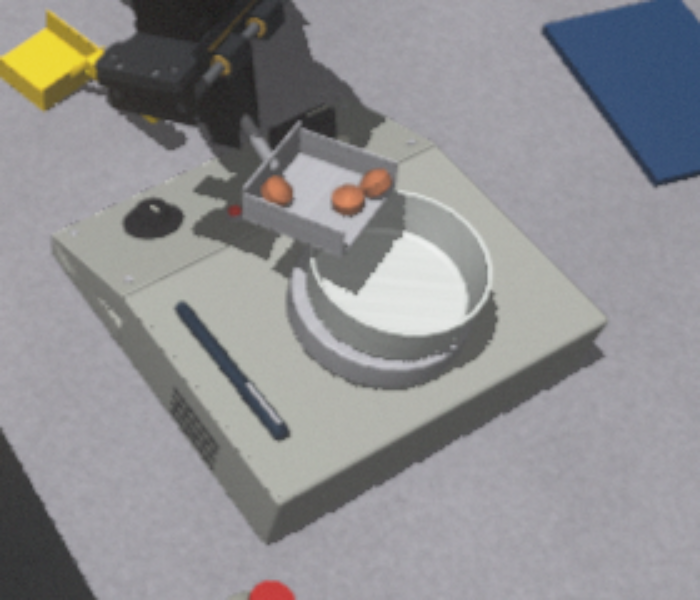

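Run:
```python
from h import *
u=np.array([np.cos(np.radians(20)),np.sin(np.radians(20)),0])
for t,off,z in((-6,-20,60),(0,-18,52),(6,-18,46),(12,-18,42),(18,-18,38),(24,-18,36),(30,-18,35),(36,-18,34),(42,-16,34),(48,-14,34),(54,-12,34),(58,-10,34)):
    print(t,end=' ');rel(*scoop2(PAN+off*u+Z*z,20,t,8))
```

```text
-6 turn [-0.0023, 0.1039, -0.0072] shift [-0.0029, 0.0032, -0.0022] | rows>= 0.7 | j [ 0.2   0.29  1.98  0.1   0.52 -1.79] t 15.95
0 turn [-0.0019, 0.2086, -0.0073] shift [-0.0096, 0.0033, -0.0045] | rows>= 1.4 | j [ 0.2   0.29  1.98  0.1   0.52 -1.79] t 15.95
6 turn [-0.0015, 0.3134, -0.0075] shift [-0.0162, 0.0033, -0.0086] | rows>= 2.1 | j [ 0.2   0.29  1.98  0.1   0.52 -1.79] t 15.95
12 turn [-0.0011, 0.4181, -0.0075] shift [-0.0244, 0.0034, -0.0136] | rows>= 2.8 | j [ 0.2   0.29  1.98  0.1   0.52 -1.79] t 15.95
18 turn [-0.0007, 0.5228, -0.0076] shift [-0.0335, 0.0034, -0.0175] | rows>= 3.5 | j [ 0.2   0.29  1.98  0.1   0.52 -1.79] t 15.95
24 turn [-0.0003, 0.6275, -0.0077] shift [-0.044, 0.0035, -0.0222] | rows>= 4.2 | j [ 0.2   0.29  1.98  0.1   0.52 -1.79] t 15.95
30 turn [0.0001, 0.7322, -0.0077] shift [-0.0554, 0.0035, -0.0266] | rows>= 4.9 | j [ 0.2   0.29  1.98  0.1   0.52 -1.79] t 15.95
36 turn [0.0005, 0.837, -0.0078] shift [-0.0674, 0.0036, -0.0298] | rows>= 5.6 | j [ 0.2   0.29  1.98  0.1   0.52 -1.79] t 15.95
42 turn [0.0009, 0.9417, -0.0078] shift [-0.0819, 0.0037, -0.0319] | rows>= 6.3 | j [ 0.2   0.29  1.98  0.1   0.52 -1.79] t 15.95
48 turn [0.0013, 1.0464, -0.0078] shift [-0.0967, 0.0038, -0.0326] | rows>= 7.0 | j [ 0.2   0.29  1.98  0.1   0.52 -1.79] t 15.95
54 turn [0.0017, 1.1511, -0.0078] shift [-0.1115, 0.0039, -0.032] | rows>= 7.7 | j [ 0.2   0.29  1.98  0.1   0.52 -1.79] t 15.95
58 turn [0.002, 1.2209, -0.0078] shift [-0.122, 0.004, -0.0307] | rows>= 8.1 | j [ 0.2   0.29  1.98  0.1   0.52 -1.79] t 15.95
```

Pour up to 36° in this call, then continue.

Call:
arm_command --targets '[[[-0.002, 0.104, -0.007], [-0.003, 0.003, -0.002], 255], [[-0.002, 0.209, -0.007], [-0.01, 0.003, -0.005], 255], [[-0.001, 0.313, -0.007], [-0.016, 0.003, -0.009], 255], [[-0.001, 0.418, -0.007], [-0.024, 0.003, -0.014], 255], [[0, 0.523, -0.008], [-0.034, 0.003, -0.0175], 255], [[0, 0.628, -0.008], [-0.044, 0.003, -0.022], 255], [[0, 0.732, -0.008], [-0.055, 0.0035, -0.027], 255], [[0, 0.837, -0.008], [-0.067, 0.0035, -0.03], 255]]'

```text
t: 16.75
eef_pos: [570.2, 204.9, 255.0]
tcp_rot: [3.14, -0.491, -2.793]
ft_force: [-0.3, -0.3, -3.2]
opening: 0.206
```

Run:
```python
from h import *
u=np.array([np.cos(np.radians(20)),np.sin(np.radians(20)),0])
for t,off,z in((42,-16,34),(48,-14,34),(54,-12,34),(58,-10,34)):
    print(t,end=' ');rel(*scoop2(PAN+off*u+Z*z,20,t,8))
S,si,d2=shot('scene','s9')
print(env.state()['ft_force'])
cv2.imwrite('pics/c11.png',cv2.resize(si[100:340,320:600],(700,600)))
```

```text
42 turn [0.002, 0.1024, -0.0007] shift [-0.0083, 0.0011, -0.0112] | rows>= 0.7 | j [ 0.26  0.65  1.24 -0.04  1.74 -1.66] t 16.75
48 turn [0.002, 0.2071, -0.0006] shift [-0.0176, 0.0012, -0.0227] | rows>= 1.4 | j [ 0.26  0.65  1.24 -0.04  1.74 -1.66] t 16.75
54 turn [0.002, 0.3119, -0.0005] shift [-0.0279, 0.0012, -0.0334] | rows>= 2.1 | j [ 0.26  0.65  1.24 -0.04  1.74 -1.66] t 16.75
58 turn [0.002, 0.3817, -0.0005] shift [-0.036, 0.0012, -0.0403] | rows>= 2.5 | j [ 0.26  0.65  1.24 -0.04  1.74 -1.66] t 16.75
[-2.127 -0.416 -4.069]
```

View pics/c11.png

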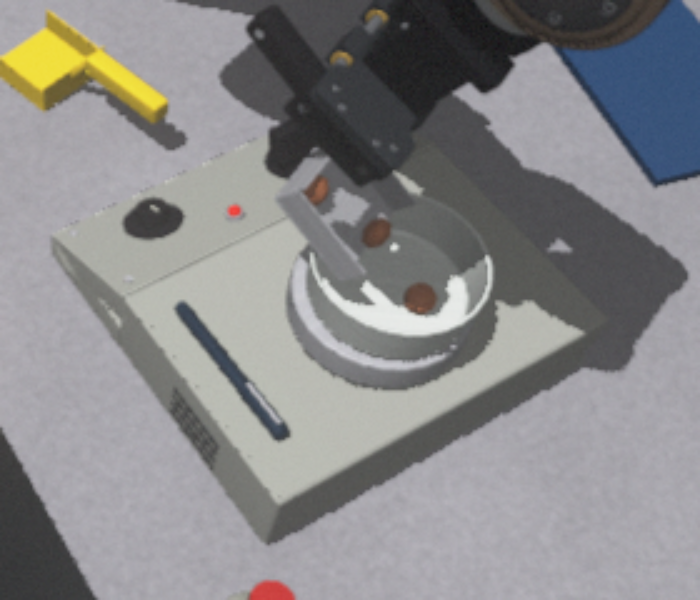

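Call:
arm_command --targets '[[[0, 0.05, 0], [-0.004, 0.001, -0.006], 255], [[0, 0.1, 0], [-0.008, 0.001, -0.011], 255], [[0, 0.15, 0], [-0.013, 0.001, -0.017], 255], [[0, 0.207, 0], [-0.018, 0.001, -0.023], 255], [[0, 0.207, 0], [-0.018, 0.001, -0.023], 255], [[0, 0.207, 0], [-0.018, 0.001, -0.023], 255]]'

```text
t: 17.4
eef_pos: [594.4, 215.2, 265.4]
tcp_rot: [3.14, -0.694, -2.793]
ft_force: [-0.1, -0.5, -1.9]
opening: 0.208
```

Run:
```python
from h import *
S,si,d2=shot('scene','s10')
s=env.state();print(s['ft_force'],s['joints'])
cv2.imwrite('pics/c12.png',cv2.resize(si[100:340,320:600],(700,600)))
```

```text
[-0.312  0.432 -1.806] [ 0.266  0.782  1.025 -0.058  2.026 -1.66 ]
```

View pics/c12.png

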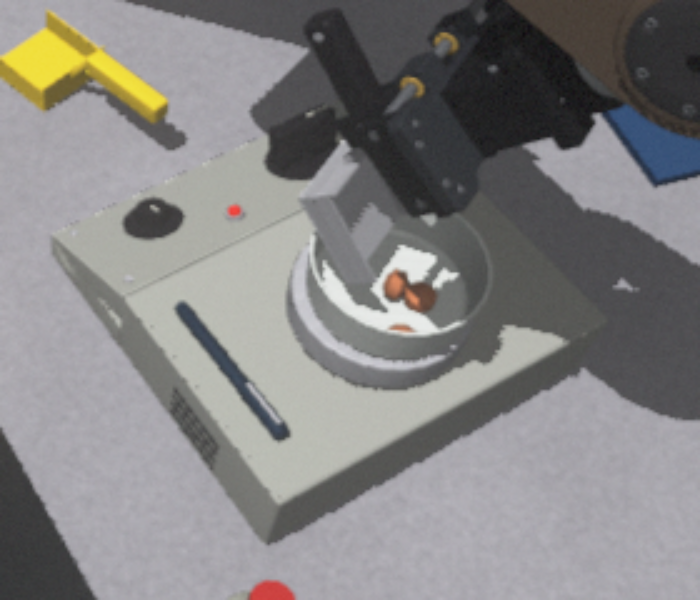

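Run:
```python
from h import *
u=np.array([np.cos(np.radians(20)),np.sin(np.radians(20)),0])
for t,off,z in((44,-16,60),(30,-20,80),(8,-40,80)):
    print(t,end=' ');rel(*scoop2(PAN+off*u+Z*z,20,t,8))
```

```text
44 turn [0.0012, -0.0652, -0.0001] shift [0.0221, -0.0005, -0.0115] | rows>= 0.5 | j [ 0.27  0.78  1.02 -0.06  2.03 -1.66] t 17.45
30 turn [0.0012, -0.3096, -0.0003] shift [0.0462, -0.0005, 0.0047] | rows>= 2.1 | j [ 0.27  0.78  1.02 -0.06  2.03 -1.66] t 17.45
8 turn [0.0011, -0.6935, -0.0005] shift [0.0599, -0.0006, 0.0647] | rows>= 4.6 | j [ 0.27  0.78  1.02 -0.06  2.03 -1.66] t 17.45
```

Call:
arm_command --targets '[[[0, -0.065, 0], [0.022, 0, -0.012], 255], [[0, -0.19, 0], [0.036, 0, -0.003], 255], [[0, -0.31, 0], [0.046, 0, 0.005], 255], [[0, -0.44, 0], [0.053, 0, 0.025], 255], [[0, -0.57, 0], [0.057, 0, 0.045], 255], [[0, -0.69, 0], [0.06, 0, 0.065], 255], [[0, -0.69, 0], [0.06, 0, 0.065], 255]]'

```text
t: 18.15
eef_pos: [506.4, 184.5, 254.2]
tcp_rot: [3.141, -0.004, -2.793]
ft_force: [0.5, -0.0, -0.5]
opening: 0.205
```

Run:
```python
from h import *
rel(*scoop2(TO-20*TX-33*TY+Z*110,-4.85,8,8));print(env.state()['eef_pos'])
S,si,d2=shot('scene','s11');print(copper(si))
```

```text
turn [-0.0001, -0.0041, 0.4334] shift [0.2796, -0.444, 0.0895] | rows>= 10.6 | j [ 0.23  0.33  1.71  0.    1.1  -1.69] t 18.15
[506.375 184.51  254.233]
[(array([483.7, 216.3]), np.int32(180)), (array([175.3, 345.6]), np.int32(107)), (array([185.7, 386.1]), np.int32(132)), (array([ 14.9, 456. ]), np.int32(423))]
```

Call:
arm_command --targets '[[[0, -0.004, 0.433], [0.28, -0.444, 0.09], 255], [[0, -0.004, 0.433], [0.28, -0.444, 0.09], 255], [[0, -0.004, 0.433], [0.28, -0.444, 0.09], 255], [[0, -0.004, 0.433], [0.28, -0.444, 0.09], 255], [[0, -0.004, 0.433], [0.28, -0.444, 0.09], 255], [[0, -0.004, 0.433], [0.28, -0.444, 0.09], 255], [[0, -0.004, 0.433], [0.28, -0.444, 0.09], 255], [[0, -0.004, 0.433], [0.28, -0.444, 0.09], 255]]'

```text
t: 19.0
eef_pos: [428.0, -201.9, 188.7]
tcp_rot: [-3.14, 0.0, 3.058]
ft_force: [1.7, 0.6, -2.2]
opening: 0.212
```

Run:
```python
from h import *
rel(*scoop2(TO-20*TX-33*TY+Z*110,-4.85,8,8));print(env.state()['eef_pos'])
```

```text
turn [-0.0016, 0.0004, 0.0006] shift [0.0223, -0.1287, 0.0234] | rows>= 2.7 | j [-0.58  0.31  1.95 -0.    0.88 -2.07] t 19.0
[ 428.    -201.943  188.69 ]
```

Call:
arm_command --targets '[[[0, 0, 0], [0.022, -0.125, 0.023], 255], [[0, 0, 0], [0.022, -0.125, 0.023], 255], [[0, 0, 0], [0.022, -0.125, 0.023], 255], [[0, 0, 0], [0.022, -0.125, 0.023], 255], [[0, 0, 0], [0.022, -0.125, 0.023], 255], [[0, 0, 0], [0.022, -0.125, 0.023], 255]]'

```text
t: 19.6
eef_pos: [395.9, -321.6, 165.7]
tcp_rot: [-3.141, -0.001, 3.058]
ft_force: [-0.8, 0.8, -1.3]
opening: 0.207
```

Run:
```python
from h import *
S,si,d2=shot('scene','s12');T,ti,td=shot('top','t12')
s=env.state();Rm=toolR();q=s['eef_pos']+Rm.apply(lipd(8))-TO;print(q@TX,q@TY,q[2],s['joints'],s['ft_force'])
for nm,f in(('scene','s12'),):
    c=Cam(nm);im=cv2.imread(f'pics/{f}.png');P=c.cloud(np.load(f'pics/{f}.npy'))
    h=cv2.cvtColor(im,cv2.COLOR_BGR2HSV);q=P-TO;a=q@TX;b=q@TY
    m=(a>-92)&(a<-20)&(abs(b+33)<30)&(P[...,2]>100)&(P[...,2]<140)&(h[...,1]<50)&(im.min(2)>165)
    m=cv2.erode(m.astype(np.uint8),np.ones((3,3)))>0
    A=np.c_[a[m]+20,b[m]+33,np.ones(m.sum())];k,*_=np.linalg.lstsq(A,P[m][:,2],rcond=None)
    print('pitch',-np.degrees(np.arctan(k[0])),'z lip',k[2],'a',a[m].min(),a[m].max(),'b',b[m].min(),b[m].max())
rel(*scoop2(TO-20*TX-33*TY+Z*110,-4.85,8,8))
for c,_ in copper(si): print(c,[((Cam('scene').plane(*c,12)-TO)@v).round(1) for v in (TX,TY)])
```

```text
-19.61142424809434 -25.7539563382682 110.10537594593887 [-0.811  0.39   1.895 -0.002  0.856 -2.298] [-0.073 -0.575 -1.424]
pitch 8.438269256644576 z lip 111.93012301288275 a -91.24957758028503 -29.244864645986766 b -52.36068999849816 -4.8905071858975235
turn [-0.0012, -0.0006, 0.0021] shift [0.0004, -0.0071, 0.0002] | rows>= 0.1 | j [-0.81  0.39  1.89 -0.    0.86 -2.3 ] t 19.7
[483.7 216.3] [np.float64(43.2), np.float64(636.6)]
[175.4 345.6] [np.float64(0.4), np.float64(-42.3)]
[185.7 386.1] [np.float64(80.3), np.float64(-51.2)]
[ 16.1 457.7] [np.float64(57.6), np.float64(-337.7)]
```

Call:
arm_command --targets '[[[0, 0, 0], [0.006, -0.005, 0.04], 255], [[0, 0, 0], [0.006, -0.005, 0.08], 255], [[0, 0, 0], [0.006, -0.005, 0.1], 255], [[0, 0, 0], [0.006, -0.005, 0.107], 255], [[0, 0, 0], [0.006, -0.005, 0.112], 255], [[0, 0, 0], [0.006, -0.005, 0.116], 255], [[0, 0, 0], [0.006, -0.005, 0.119], 255], [[0, 0, 0], [0.006, -0.005, 0.121], 255]]'

```text
t: 20.5
eef_pos: [389.5, -326.8, 45.5]
tcp_rot: [-3.139, 0.0, 3.058]
ft_force: [-3.5, 1.4, 6.3]
opening: 0.213
```

Run:
```python
from h import *
liprep()
```

```text
lip world [ 509.  -336.9    6.2] tray -16.3 -31.8 6.2 F [-3.5  1.4  6.3] open 0.213
```

Call:
arm_command --targets '[[[0, 0, 0], [-0.01, 0, 0], 255], [[0, 0, 0], [-0.02, 0, 0], 255], [[0, 0, 0], [-0.03, 0, 0], 255], [[0, 0, 0], [-0.04, 0, 0], 255], [[0, 0, 0], [-0.05, 0, 0], 255], [[0, 0, 0], [-0.06, 0, 0], 255], [[0, 0, 0], [-0.07, 0, 0], 255], [[0, 0, 0], [-0.078, 0, 0], 255]]'

```text
t: 21.3
eef_pos: [467.6, -333.2, 44.5]
tcp_rot: [-3.14, -0.001, 3.058]
ft_force: [-5.2, 1.3, 4.7]
opening: 0.211
```

Run:
```python
from h import *
liprep()
S,si,d2=shot('scene','s13')
cv2.imwrite('pics/c13.png',cv2.resize(si[220:440,80:340],(780,660))[60:])
fitpan('s13',b0=-31,hw=30)
```

```text
lip world [ 587.2 -343.3    5. ] tray 62.1 -31.6 5.0 F [-5.2  1.3  4.7] open 0.211
scene 589 pitch(lip down +) 0.9627943273318059 roll 0.6418783278986246 z at a=100 5.836404860361322 a 1.7804965968312796 49.95371250888521 b -54.96311845214509 -3.057383818426683
```

View pics/c13.png

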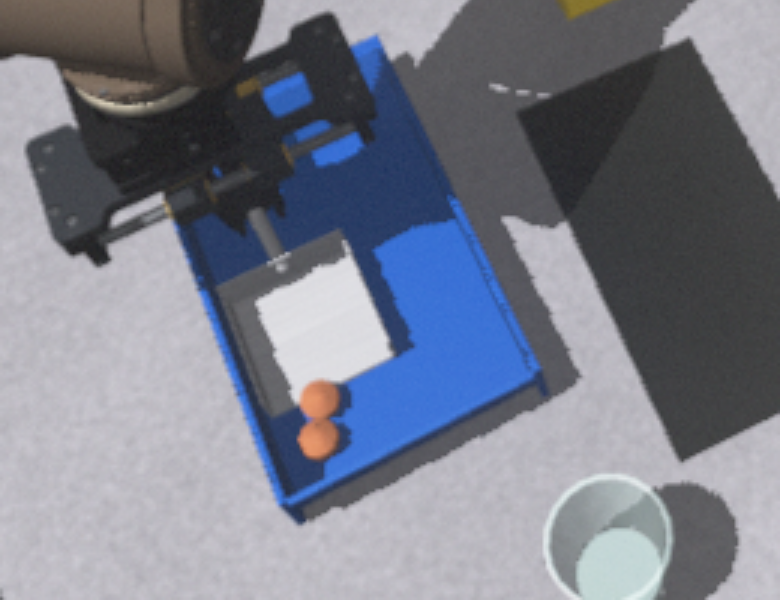

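Call:
arm_command --targets '[[[0, 0, 0], [-0.008, 0, 0], 255], [[0, 0, 0], [-0.016, 0, 0], 255], [[0, 0, 0], [-0.023, 0, 0], 255], [[0, 0, 0], [-0.029, 0, 0], 255], [[0, 0, 0], [-0.034, 0, 0], 255], [[0, 0, 0], [-0.038, 0, 0], 255], [[0, 0, 0], [-0.041, 0, 0], 255], [[0, 0, 0], [-0.041, 0, 0], 255]]'

```text
t: 22.15
eef_pos: [507.8, -336.6, 44.2]
tcp_rot: [-3.141, -0.001, 3.058]
ft_force: [-3.5, 0.7, 4.7]
opening: 0.207
```

Run:
```python
from h import *
liprep();print(env.state()['joints'])
S,si,d2=shot('scene','s14')
cv2.imwrite('pics/c14.png',cv2.resize(si[220:440,80:340],(780,660))[60:])
fitpan('s14',b0=-31,hw=30)
```

```text
lip world [ 627.4 -346.7    4.7] tray 102.4 -31.6 4.7 F [-3.5  0.7  4.7] open 0.207
[-0.693  0.677  1.746 -0.002  0.719 -2.179]
scene 901 pitch(lip down +) 0.5620323993591076 roll 0.020155259068666286 z at a=100 6.686220314969557 a 18.71457402549065 90.06017849750648 b -55.15353685426829 -3.375728399306179
```

View pics/c14.png

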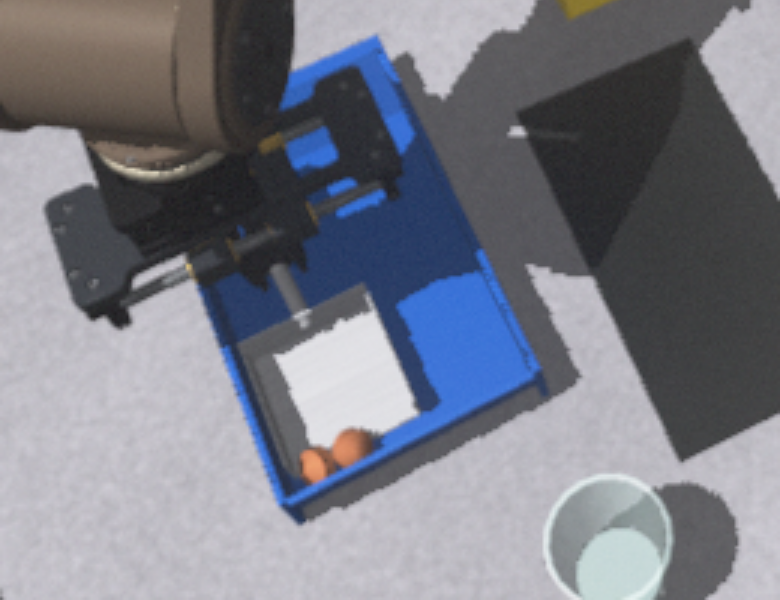

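Run:
```python
from h import *
for t in (-3,-6,-9,-12,-14,):
    lz=5+80*np.sin(np.radians(-t))+1.5; lx=102+(lz-6)*0.05
    print(t,end=' ');tray(lx,-31,lz,t)
for lz in (40,60): tray(101,-31,lz,-15)
```

```text
-3 turn [-0.0009, -0.0532, 0.0008] shift [0.0021, 0.0007, 0.0004] | rows>= 0.4 | j [-0.69  0.68  1.75 -0.    0.72 -2.18] t 22.2
-6 turn [-0.0009, -0.1055, 0.0008] shift [0.0034, 0.0007, 0.0027] | rows>= 0.7 | j [-0.69  0.68  1.75 -0.    0.72 -2.18] t 22.2
-9 turn [-0.0008, -0.1579, 0.0009] shift [0.0044, 0.0007, 0.005] | rows>= 1.1 | j [-0.69  0.68  1.75 -0.    0.72 -2.18] t 22.2
-12 turn [-0.0008, -0.2102, 0.0009] shift [0.0051, 0.0007, 0.0075] | rows>= 1.4 | j [-0.69  0.68  1.75 -0.    0.72 -2.18] t 22.2
-14 turn [-0.0008, -0.2452, 0.0009] shift [0.0054, 0.0007, 0.0091] | rows>= 1.6 | j [-0.69  0.68  1.75 -0.    0.72 -2.18] t 22.2
turn [-0.0008, -0.2626, 0.0009] shift [0.0075, 0.0007, -0.0028] | rows>= 1.8 | j [-0.69  0.68  1.75 -0.    0.72 -2.18] t 22.2
turn [-0.0008, -0.2626, 0.0009] shift [0.0075, 0.0007, -0.0228] | rows>= 1.8 | j [-0.69  0.68  1.75 -0.    0.72 -2.18] t 22.2
```

Call:
arm_command --targets '[[[0, -0.053, 0], [0.002, 0, 0], 255], [[0, -0.105, 0], [0.0035, 0, 0.0025], 255], [[0, -0.158, 0], [0.0045, 0, 0.0045], 255], [[0, -0.21, 0], [0.005, 0, 0.006], 255], [[0, -0.245, 0], [0.0055, 0, 0.007], 255], [[0, -0.262, 0], [0.007, 0, 0.003], 255], [[0, -0.262, 0], [0.0075, 0, -0.003], 255], [[0, -0.262, 0], [0.0075, 0, -0.01], 255]]'

```text
t: 23.0
eef_pos: [500.2, -336.1, 54.3]
tcp_rot: [-3.141, 0.26, 3.058]
ft_force: [0.4, -0.0, -1.8]
opening: 0.209
```

Run:
```python
from h import *
liprep();print(env.state()['joints'])
S,si,d2=shot('scene','s15')
cv2.imwrite('pics/c15.png',cv2.resize(si[220:440,80:340],(780,660))[60:])
fitpan('s15',b0=-31,hw=30)
```

```text
lip world [ 625.8 -346.7   47.1] tray 100.9 -31.8 47.1 F [ 0.4 -0.  -1.8] open 0.209
[-0.776  0.61   1.916  0.392  0.442 -2.604]
scene 1044 pitch(lip down +) -12.652379572504 roll -0.17032720370852247 z at a=100 46.29895963554222 a 1.4132449065054802 88.6154819305952 b -57.90893307766336 -3.071673897700325
```

View pics/c15.png

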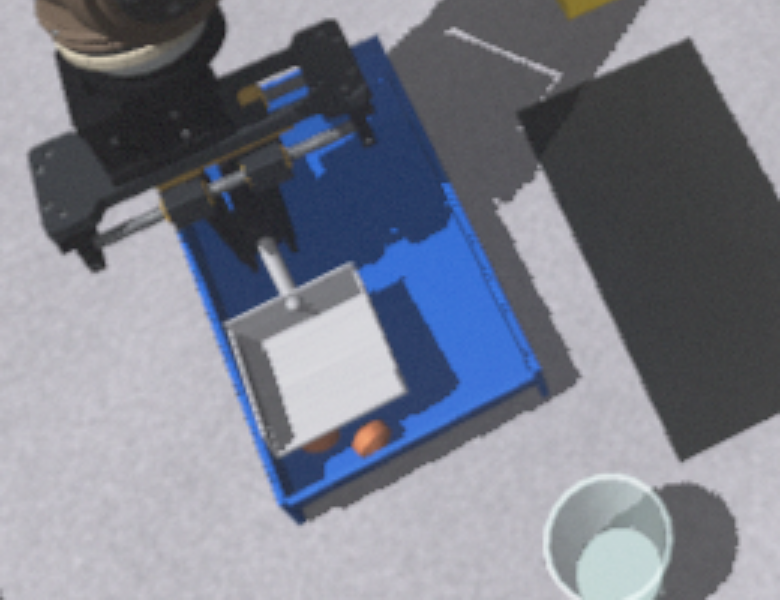

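Call:
arm_command --targets '[[[0, 0.05, 0], [0.02, 0, -0.005], 255], [[0, 0.1, 0], [0.045, 0, -0.005], 255], [[0, 0.15, 0], [0.07, 0, -0.005], 255], [[0, 0.2, 0], [0.07, 0, -0.005], 255], [[0, 0.26, 0], [0.07, 0, -0.005], 255], [[0, 0.26, 0], [0.07, 0, -0.005], 255]]'

```text
t: 23.65
eef_pos: [432.4, -331.0, 42.1]
tcp_rot: [-3.138, 0.0, 3.058]
ft_force: [-7.0, -3.4, 12.2]
opening: 0.205
```

Run:
```python
from h import *
liprep();print(env.state()['joints'])
S,si,d2=shot('scene','s16')
cv2.imwrite('pics/c16.png',cv2.resize(si[220:440,80:340],(780,660))[60:])
for c,n in copper(si): print(c,n,[((Cam('scene').plane(*c,12)-TO)@v).round(1) for v in (TX,TY)])
```

```text
lip world [ 551.9 -341.1    2.8] tray 26.8 -32.5 2.8 F [-7.  -3.4 12.2] open 0.205
[-0.774  0.617  1.914 -0.004  0.609 -2.258]
[483.7 216.3] 176 [np.float64(43.2), np.float64(636.6)]
[204.7 384. ] 86 [np.float64(93.0), np.float64(-20.3)]
[186.2 388.4] 129 [np.float64(84.6), np.float64(-51.8)]
[ 17.8 458.9] 593 [np.float64(60.8), np.float64(-335.5)]
```

View pics/c16.png

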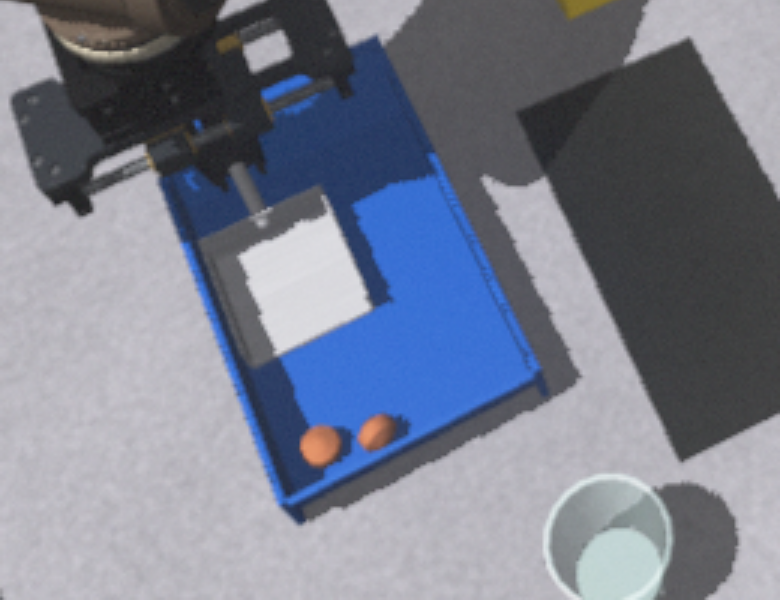

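Call:
arm_command --targets '[[[0, 0, 0], [-0.012, 0, -0.002], 255], [[0, 0, 0], [-0.024, 0, -0.002], 255], [[0, 0, 0], [-0.036, 0, -0.002], 255], [[0, 0, 0], [-0.048, 0, -0.002], 255], [[0, 0, 0], [-0.06, 0, -0.002], 255], [[0, 0, 0], [-0.07, 0, -0.002], 255], [[0, 0, 0], [-0.077, 0, -0.002], 255], [[0, 0, 0], [-0.079, 0, -0.002], 255]]'

```text
t: 24.5
eef_pos: [509.8, -336.4, 42.6]
tcp_rot: [3.141, -0.001, 3.058]
ft_force: [-3.6, 1.2, -1.1]
opening: 0.21
```

Run:
```python
from h import *
liprep();print(env.state()['joints'])
S,si,d2=shot('scene','s17')
cv2.imwrite('pics/c17.png',cv2.resize(si[220:440,80:340],(780,660))[60:])
fitpan('s17',b0=-31,hw=30)
```

```text
lip world [ 629.4 -346.4    3. ] tray 104.4 -31.2 3.0 F [-3.6  1.2 -1.1] open 0.21
[-0.691  0.682  1.742 -0.001  0.719 -2.178]
scene 837 pitch(lip down +) 0.03630335533980906 roll -0.006096551766036796 z at a=100 6.658469457861039 a 20.847675999415085 89.2437444991797 b -54.717178414373116 -3.3805970056886725
```

View pics/c17.png

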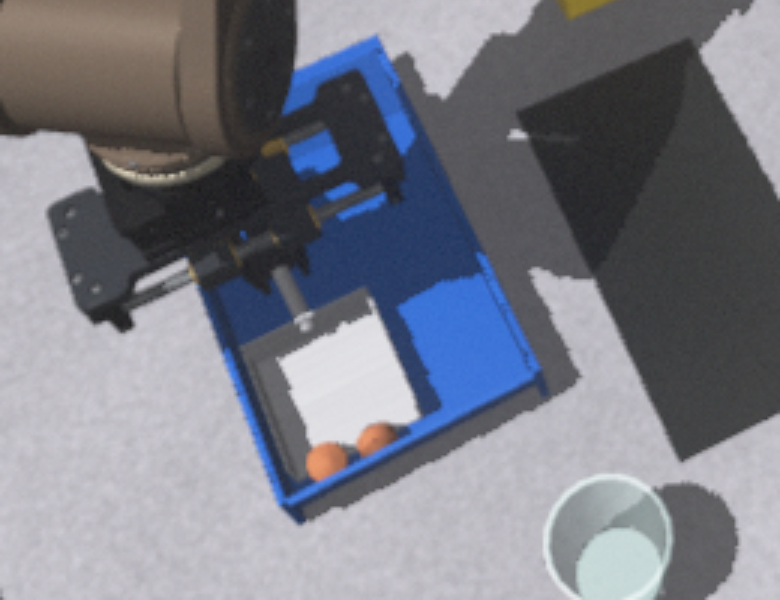

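```bash
cat >> h.py <<'E'
def cup(f,nm='scene'):
    c=Cam(nm);im=cv2.imread(f'pics/{f}.png');P=c.cloud(np.load(f'pics/{f}.npy'))
    h=cv2.cvtColor(im,cv2.COLOR_BGR2HSV); m=cv2.inRange(h,(3,90,50),(16,230,255))
    n,l,st,ce=cv2.connectedComponentsWithStats(m)
    for i in range(1,n):
        if st[i,4]>30:
            g=P[l==i];q=np.nanmean(g,0)-TO; print(ce[i].round(0),st[i,4],'tray',round(q@TX,1),round(q@TY,1),'z mean/max',np.nanmean(g[:,2]).round(1),np.nanpercentile(g[:,2],95).round(1))
E
python3 - <<'E'
from h import *
print('first pass s5');cup('s5');print('s14');cup('s14');print('s17');cup('s17')
E
python3 -c "
import cv2;im=cv2.imread('pics/s17.png');cv2.imwrite('pics/c18.png',cv2.resize(im[350:400,160:230],(700,500),interpolation=cv2.INTER_CUBIC))"
```

```text
first pass s5
[175. 346.] 111 tray 3.6 -41.6 z mean/max 18.2 22.2
[226. 372.] 292 tray 95.4 21.3 z mean/max 23.0 28.4
[186. 386.] 133 tray 82.7 -50.5 z mean/max 18.4 22.2
[ 27. 457.] 1260 tray 85.2 -301.9 z mean/max 60.5 95.0
s14
[484. 216.] 173 tray 95.7 557.0 z mean/max 135.0 141.6
[191. 391.] 208 tray 97.6 -45.4 z mean/max 23.1 27.5
[ 27. 457.] 1253 tray 85.3 -301.9 z mean/max 60.5 95.1
s17
[484. 216.] 174 tray 95.7 557.2 z mean/max 134.8 141.6
[204. 386.] 82 tray 100.5 -21.1 z mean/max 24.7 28.5
[188. 393.] 119 tray 97.2 -50.9 z mean/max 21.2 24.5
[ 27. 457.] 1256 tray 85.3 -301.9 z mean/max 60.6 95.3
```

View pics/c18.png

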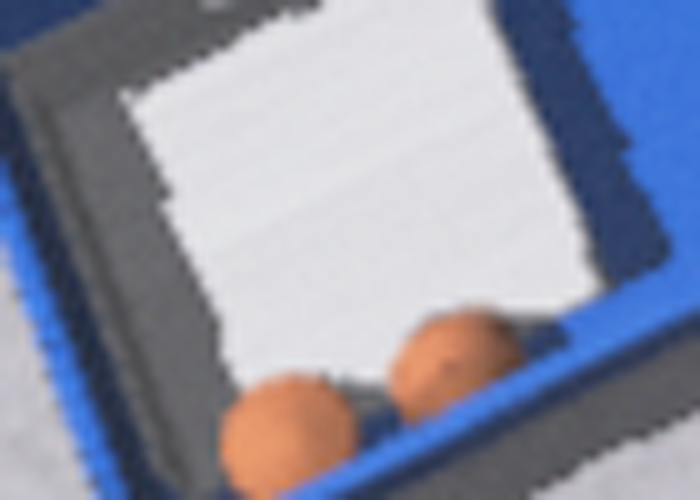

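Call:
arm_command --targets '[[[0, 0, 0], [-0.003, 0, -0.001], 255], [[0, 0, 0], [-0.006, 0, -0.001], 255], [[0, 0, 0], [-0.006, 0, -0.001], 255]]'

```text
t: 24.85
eef_pos: [516.6, -337.5, 44.1]
tcp_rot: [-3.14, 0.002, 3.058]
ft_force: [-0.6, -0.4, -3.7]
opening: 0.209
```

Run:
```python
from h import *
liprep()
S,si,d2=shot('scene','s18');cup('s18')
cv2.imwrite('pics/c19.png',cv2.resize(si[350:400,160:230],(700,500),interpolation=cv2.INTER_CUBIC))
for t in (0,-3,-6,-9,-12,-15):
    lz=3.5+80*np.sin(np.radians(-t))+1; lx=107+(lz-3)/4
    print(t,end=' ');tray(lx,-31.5,lz,t)
for lz in (40,52): tray(107+(lz-3)/4,-31.5,lz,-15)
```

```text
lip world [ 636.2 -347.7    4.9] tray 111.3 -31.9 4.9 F [-0.6 -0.4 -3.7] open 0.209
[484. 216.] 173 tray 95.7 557.0 z mean/max 134.9 141.3
[201. 381.] 119 tray 90.2 -22.8 z mean/max 23.2 26.9
[188. 393.] 123 tray 97.4 -51.3 z mean/max 22.4 26.2
[ 27. 457.] 1242 tray 85.4 -302.0 z mean/max 60.8 95.2
0 turn [-0.0012, 0.0016, 0.0008] shift [0.0037, 0.0003, 0.0001] | rows>= 0.1 | j [-0.69  0.68  1.73 -0.    0.73 -2.17] t 24.9
-3 turn [-0.0012, -0.0507, 0.0008] shift [0.0045, 0.0003, 0.0023] | rows>= 0.3 | j [-0.69  0.68  1.73 -0.    0.73 -2.17] t 24.9
-6 turn [-0.0011, -0.1031, 0.0008] shift [0.005, 0.0004, 0.0045] | rows>= 0.7 | j [-0.69  0.68  1.73 -0.    0.73 -2.17] t 24.9
-9 turn [-0.0011, -0.1555, 0.0009] shift [0.0052, 0.0004, 0.0069] | rows>= 1.0 | j [-0.69  0.68  1.73 -0.    0.73 -2.17] t 24.9
-12 turn [-0.0011, -0.2078, 0.0009] shift [0.0051, 0.0004, 0.0093] | rows>= 1.4 | j [-0.69  0.68  1.73 -0.    0.73 -2.17] t 24.9
-15 turn [-0.0011, -0.2602, 0.0009] shift [0.0046, 0.0004, 0.0118] | rows>= 1.7 | j [-0.69  0.68  1.73 -0.    0.73 -2.17] t 24.9
turn [-0.0011, -0.2602, 0.0009] shift [0.0009, 0.0003, -0.0029] | rows>= 1.7 | j [-0.69  0.68  1.73 -0.    0.73 -2.17] t 24.9
turn [-0.0011, -0.2602, 0.0009] shift [-0.0021, 0.0003, -0.0149] | rows>= 1.7 | j [-0.69  0.68  1.73 -0.    0.73 -2.17] t 24.9
```

View pics/c19.png

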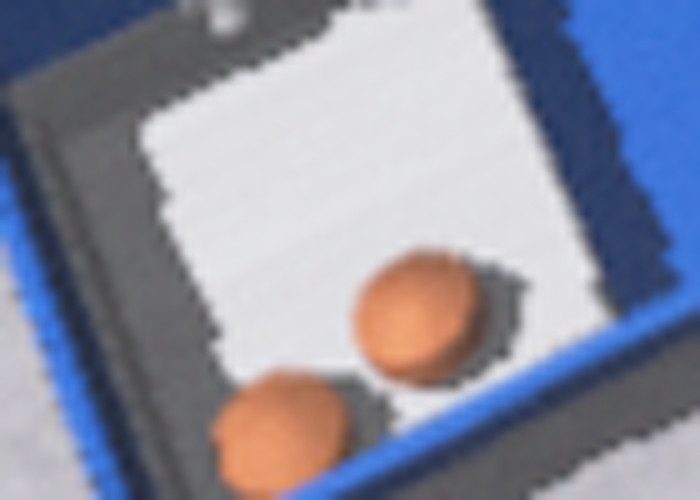

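Call:
arm_command --targets '[[[0, -0.03, 0], [0.001, 0, 0], 255], [[0, -0.06, 0], [0.0015, 0, 0.001], 255], [[0, -0.103, 0], [0.002, 0, 0.003], 255], [[0, -0.155, 0], [0.0025, 0, 0.005], 255], [[0, -0.2, 0], [0.0025, 0, 0.006], 255], [[0, -0.2, 0], [0.002, 0, 0.001], 255], [[0, -0.2, 0], [0.001, 0, -0.005], 255], [[0, -0.2, 0], [0, 0, -0.012], 255]]'

```text
t: 25.7
eef_pos: [516.5, -337.6, 56.9]
tcp_rot: [-3.14, 0.201, 3.058]
ft_force: [-0.5, 0.4, -4.1]
opening: 0.209
```

Run:
```python
from h import *
liprep();print(env.state()['joints'])
S,si,d2=shot('scene','s19')
cv2.imwrite('pics/c20.png',cv2.resize(si[220:440,80:340],(780,660))[60:])
fitpan('s19',b0=-31,hw=30)
```

```text
lip world [ 641.5 -348.1   42.2] tray 116.6 -31.9 42.2 F [-0.5  0.4 -4.1] open 0.209
[-0.739  0.627  1.844  0.243  0.523 -2.429]
scene 735 pitch(lip down +) -7.611268652098586 roll -0.3577821163963995 z at a=100 39.44807145961481 a 11.745869270045345 102.8641738080019 b -57.77580246449169 -3.11346098478487
```

View pics/c20.png

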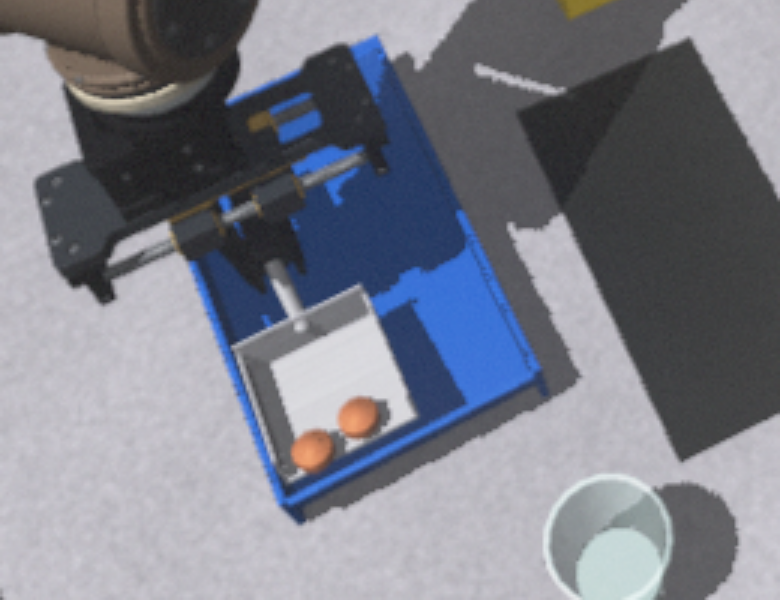

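Call:
arm_command --targets '[[[0, 0, 0], [-0.001, 0, -0.007], 255], [[0, 0, 0], [-0.004, 0, -0.02], 255], [[0, 0, 0], [-0.008, 0, -0.037], 255], [[0, 0, 0], [-0.012, 0, -0.056], 255], [[0, -0.02, 0], [-0.015, 0, -0.073], 255], [[0, -0.05, 0], [-0.016, 0, -0.083], 255], [[0, -0.08, 0], [-0.017, 0, -0.086], 255], [[0, -0.1, 0], [-0.017, 0, -0.086], 255]]'

```text
t: 26.55
eef_pos: [515.4, -337.3, 145.3]
tcp_rot: [-3.139, 0.304, 3.058]
ft_force: [-0.1, 1.0, -3.1]
opening: 0.207
```

Run:
```python
from h import *
liprep();s=env.state();print(s['joints'])
S,si,d2=shot('scene','s20');cup('s20')
cv2.imwrite('pics/c21.png',cv2.resize(si[220:440,80:340],(780,660))[60:])
Rm=toolR();p=s['eef_pos']
R2=R.from_euler('z',np.radians(-28))*Rm; rel(p+Z*10,R2)
```

```text
lip world [ 641.3 -347.9  143.6] tray 116.4 -31.7 143.6 F [-0.1  1.  -3.1] open 0.207
[-0.771  0.48   1.844  0.337  0.605 -2.516]
[484. 216.] 173 tray 95.6 557.1 z mean/max 134.8 141.5
[185. 359.] 158 tray 95.9 -22.4 z mean/max 154.1 158.0
[168. 371.] 172 tray 101.3 -51.4 z mean/max 156.0 159.6
[ 27. 457.] 1251 tray 85.4 -302.0 z mean/max 60.7 95.4
turn [0.1463, 0.0007, 0.4663] shift [-0.0035, -0.0001, -0.0099] | rows>= 3.3 | j [-0.77  0.48  1.84  0.34  0.6  -2.52] t 26.6
```

View pics/c21.png

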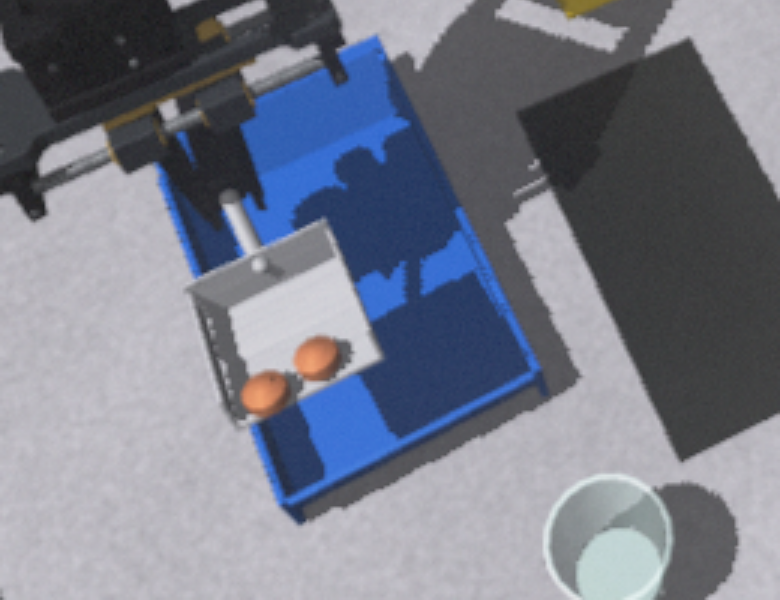

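Call:
arm_command --targets '[[[0.015, 0, 0.047], [0, 0, -0.001], 255], [[0.044, 0, 0.14], [-0.001, 0, -0.003], 255], [[0.073, 0, 0.233], [-0.002, 0, -0.005], 255], [[0.103, 0, 0.326], [-0.002, 0, -0.007], 255], [[0.13, 0, 0.42], [-0.003, 0, -0.009], 255], [[0.146, 0, 0.466], [-0.0035, 0, -0.01], 255], [[0.146, 0, 0.466], [-0.0035, 0, -0.01], 255]]'

```text
t: 27.3
eef_pos: [516.0, -336.9, 154.9]
tcp_rot: [-3.139, 0.302, 2.57]
ft_force: [0.3, 0.1, -3.0]
opening: 0.206
```

Call:
arm_command --targets '[[[0, -0.03, 0], [0, 0, 0], 255], [[0, -0.07, 0], [0, 0, 0], 255], [[0, -0.11, 0], [0, 0, 0], 255], [[0, -0.14, 0], [0, 0, 0], 255], [[0, -0.14, 0], [0, 0, 0], 255]]'

```text
t: 27.8
eef_pos: [515.2, -336.9, 154.1]
tcp_rot: [-3.139, 0.441, 2.571]
ft_force: [-0.3, -0.3, -2.7]
opening: 0.203
```

Run:
```python
from h import *
s=env.state();print(s['joints'],s['ft_force'],s['eef_pos'])
S,si,d2=shot('scene','s21');cup('s21')
cv2.imwrite('pics/c22.png',cv2.resize(si[220:440,80:340],(780,660))[60:])
for d in (0,3,6): print(d,s['eef_pos']+toolR().apply(lipd(d)))
P=S.cloud(d2);h=cv2.cvtColor(si,cv2.COLOR_BGR2HSV)
Rm=toolR();q=(P-s['eef_pos'])@Rm.as_matrix()  # tool coords
m=(q[...,0]<-50)&(q[...,0]>-108)&(abs(q[...,1])<28)&(q[...,2]>20)&(q[...,2]<60)&(h[...,1]<50)&(si.min(2)>130)
m=cv2.erode(m.astype(np.uint8),np.ones((3,3)))>0
A=np.c_[q[m][:,0],np.ones(m.sum())];k=np.linalg.lstsq(A,q[m][:,2],rcond=None)[0];print(m.sum(),'d=',-np.degrees(np.arctan(k[0])),k[1]-k[0]*120)
```

```text
[-0.712  0.432  1.957  0.186  0.32  -1.876] [-0.252 -0.269 -2.718] [ 515.213 -336.933  154.122]
[484. 216.] 172 tray 95.8 557.0 z mean/max 134.9 141.6
[148. 364.] 166 tray 86.6 -70.5 z mean/max 177.5 181.4
[128. 367.] 173 tray 77.4 -98.3 z mean/max 179.7 183.4
[ 27. 457.] 1253 tray 85.3 -301.9 z mean/max 60.8 95.3
0 [ 620.653 -404.701  169.682]
3 [ 620.42  -404.569  162.7  ]
6 [ 619.88  -404.239  155.742]
368 d= 0.1271975749207441 36.28545585553832
```

View pics/c22.png

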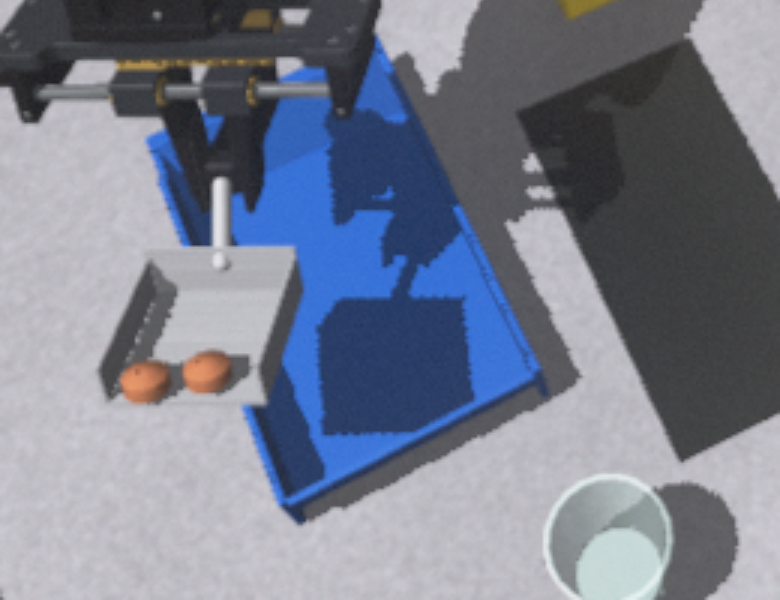

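Run:
```python
from h import *
u=np.array([np.cos(np.radians(20)),np.sin(np.radians(20)),0])
rel(*scoop2(PAN-22*u+Z*75,20,-18,0)); print(scoop2(PAN-22*u+Z*75,20,-18,0)[0])
```

```text
turn [-0.3413, 0.1165, -0.8556] shift [0.2392, 0.4392, -0.1581] | rows>= 10.5 | j [-0.71  0.43  1.96  0.18  0.32 -1.87] t 27.85
[514.442 185.778 194.39 ]
```

Call:
arm_command --targets '[[[-0.01, 0.003, -0.026], [0.007, 0.013, -0.005], 255], [[-0.031, 0.01, -0.077], [0.022, 0.04, -0.014], 255], [[-0.058, 0.02, -0.145], [0.041, 0.075, -0.027], 255], [[-0.089, 0.03, -0.222], [0.062, 0.114, -0.041], 255], [[-0.123, 0.042, -0.308], [0.086, 0.158, -0.057], 255], [[-0.157, 0.054, -0.394], [0.11, 0.202, -0.073], 255], [[-0.191, 0.065, -0.479], [0.134, 0.246, -0.089], 255], [[-0.225, 0.077, -0.565], [0.158, 0.29, -0.104], 255]]'

```text
t: 28.65
eef_pos: [514.9, 0.4, 180.1]
tcp_rot: [-3.126, 0.356, -3.095]
ft_force: [0.5, -0.3, -3.6]
opening: 0.209
```

Run:
```python
from h import *
u=np.array([np.cos(np.radians(20)),np.sin(np.radians(20)),0])
rel(*scoop2(PAN-22*u+Z*75,20,-18,0));print(env.state()['ft_force'])
```

```text
turn [-0.1155, 0.0396, -0.286] shift [-0.0127, 0.185, -0.0135] | rows>= 3.7 | j [-0.16  0.28  2.1   0.14  0.42 -1.89] t 28.65
[ 0.51  -0.284 -3.631]
```

Call:
arm_command --targets '[[[-0.027, 0.01, -0.068], [-0.003, 0.044, -0.003], 255], [[-0.054, 0.018, -0.134], [-0.006, 0.087, -0.006], 255], [[-0.079, 0.027, -0.197], [-0.009, 0.127, -0.009], 255], [[-0.098, 0.033, -0.243], [-0.011, 0.157, -0.011], 255], [[-0.109, 0.037, -0.272], [-0.012, 0.176, -0.013], 255], [[-0.1155, 0.04, -0.286], [-0.013, 0.185, -0.0135], 255], [[-0.1155, 0.04, -0.286], [-0.013, 0.185, -0.0135], 255]]'

```text
t: 29.35
eef_pos: [516.1, 184.2, 194.1]
tcp_rot: [3.142, 0.314, -2.796]
ft_force: [-0.2, -0.4, -3.1]
opening: 0.207
```

Run:
```python
from h import *
S,si,d2=shot('scene','s22')
cv2.imwrite('pics/c23.png',cv2.resize(si[100:340,320:600],(700,600)))
s=env.state();print(s['ft_force'],s['joints'])
u=np.array([np.cos(np.radians(20)),np.sin(np.radians(20)),0])
for t,off,z in((-8,-22,62),(0,-20,54),(8,-20,48),(14,-20,44),(20,-20,41),(26,-20,39),(32,-20,38),(36,-20,37)):
    print(t,end=' ');rel(*scoop2(PAN+off*u+Z*z,20,t,0))
```

```text
[-0.354 -0.991 -1.941] [ 0.198  0.309  1.982  0.087  0.542 -1.785]
-8 turn [-0.001, 0.1745, -0.0045] shift [-0.0041, 0.0029, -0.0085] | rows>= 1.2 | j [ 0.2   0.31  1.98  0.09  0.54 -1.78] t 29.4
0 turn [-0.0007, 0.3142, -0.0046] shift [-0.0129, 0.0029, -0.0152] | rows>= 2.1 | j [ 0.2   0.31  1.98  0.09  0.54 -1.78] t 29.4
8 turn [-0.0004, 0.4538, -0.0047] shift [-0.0224, 0.0029, -0.023] | rows>= 3.0 | j [ 0.2   0.31  1.98  0.09  0.54 -1.78] t 29.4
14 turn [-0.0002, 0.5585, -0.0047] shift [-0.0309, 0.0029, -0.0281] | rows>= 3.7 | j [ 0.2   0.31  1.98  0.09  0.54 -1.78] t 29.4
20 turn [0.0001, 0.6632, -0.0047] shift [-0.0405, 0.003, -0.0332] | rows>= 4.4 | j [ 0.2   0.31  1.98  0.09  0.54 -1.78] t 29.4
26 turn [0.0003, 0.7679, -0.0047] shift [-0.0513, 0.003, -0.0381] | rows>= 5.1 | j [ 0.2   0.31  1.98  0.09  0.54 -1.78] t 29.4
32 turn [0.0006, 0.8727, -0.0048] shift [-0.063, 0.0031, -0.0427] | rows>= 5.8 | j [ 0.2   0.31  1.98  0.09  0.54 -1.78] t 29.4
36 turn [0.0008, 0.9425, -0.0048] shift [-0.0709, 0.0031, -0.0447] | rows>= 6.3 | j [ 0.2   0.31  1.98  0.09  0.54 -1.78] t 29.4
```

View pics/c23.png

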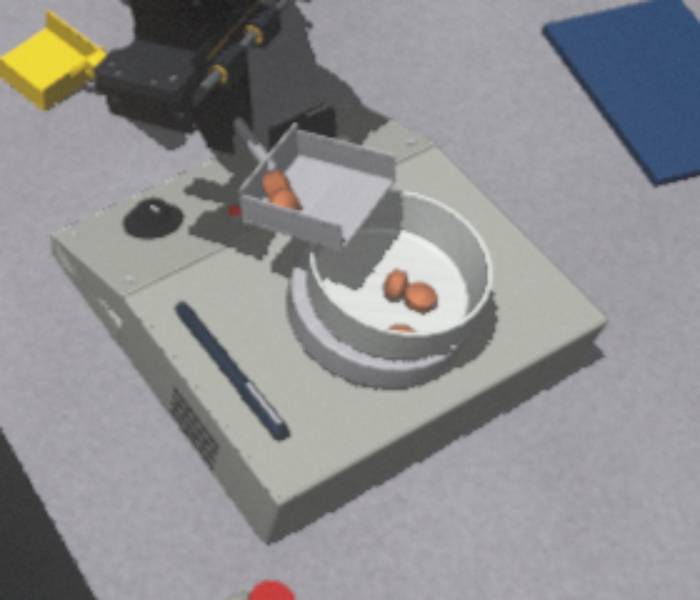

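Call:
arm_command --targets '[[[0, 0.09, -0.002], [-0.002, 0.002, -0.004], 255], [[0, 0.175, -0.004], [-0.004, 0.003, -0.0085], 255], [[0, 0.314, -0.005], [-0.013, 0.003, -0.015], 255], [[0, 0.454, -0.005], [-0.022, 0.003, -0.023], 255], [[0, 0.558, -0.005], [-0.031, 0.003, -0.028], 255], [[0, 0.663, -0.005], [-0.04, 0.003, -0.033], 255], [[0, 0.768, -0.005], [-0.051, 0.003, -0.038], 255], [[0, 0.82, -0.005], [-0.057, 0.003, -0.041], 255]]'

```text
t: 30.2
eef_pos: [555.7, 199.2, 250.1]
tcp_rot: [3.141, -0.509, -2.794]
ft_force: [0.1, -0.2, -2.2]
opening: 0.211
```

Call:
arm_command --targets '[[[0, 0.05, 0], [-0.006, 0, -0.006], 255], [[0, 0.08, 0], [-0.01, 0, -0.009], 255], [[0, 0.1, 0], [-0.012, 0, -0.011], 255], [[0, 0.12, 0], [-0.014, 0, -0.013], 255]]'

```text
t: 30.6
eef_pos: [572.2, 205.7, 255.0]
tcp_rot: [3.141, -0.627, -2.794]
ft_force: [-0.7, -0.2, -1.2]
opening: 0.208
```

Run:
```python
from h import *
S,si,d2=shot('scene','s23')
cv2.imwrite('pics/c24.png',cv2.resize(si[100:340,320:600],(700,600)))
s=env.state();print(s['ft_force'],s['joints'])
u=np.array([np.cos(np.radians(20)),np.sin(np.radians(20)),0])
print(s['eef_pos']+toolR().apply(lipd(0))-PAN)
for t,off,z in((42,-18,36),(48,-16,36),(54,-14,36)):
    print(t,end=' ');rel(*scoop2(PAN+off*u+Z*z,20,t,0))
```

```text
[ 0.611 -0.454 -2.508] [ 0.26   0.717  1.157 -0.054  1.893 -1.66 ]
[-11.905  -5.339  33.465]
42 turn [0.0015, 0.1052, -0.0007] shift [0.0007, 0.0009, -0.0115] | rows>= 0.7 | j [ 0.26  0.72  1.16 -0.05  1.89 -1.66] t 30.65
48 turn [0.0015, 0.2099, -0.0006] shift [-0.0069, 0.001, -0.0244] | rows>= 1.4 | j [ 0.26  0.72  1.16 -0.05  1.89 -1.66] t 30.65
54 turn [0.0015, 0.3147, -0.0005] shift [-0.0158, 0.001, -0.0367] | rows>= 2.1 | j [ 0.26  0.72  1.16 -0.05  1.89 -1.66] t 30.65
```

View pics/c24.png

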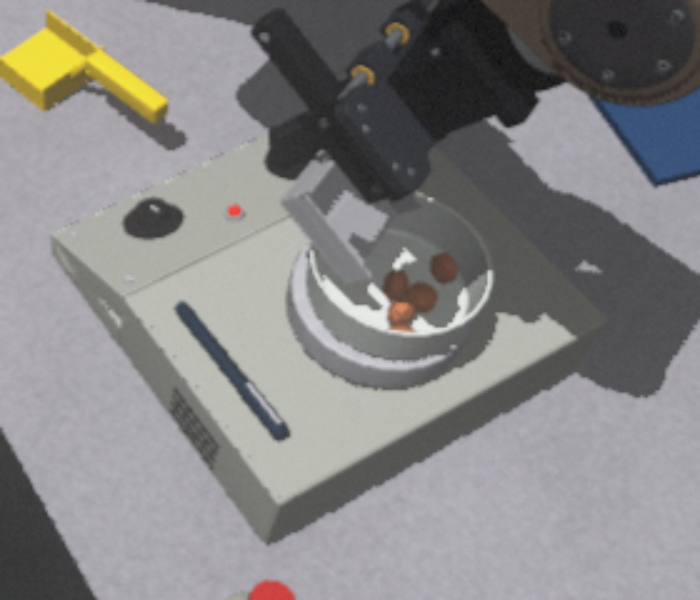

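Run:
```python
from h import *
u=np.array([np.cos(np.radians(20)),np.sin(np.radians(20)),0])
for t,off,z in((36,-16,65),(24,-22,85),(0,-40,85)):
    print(t,end=' ');rel(*scoop2(PAN+off*u+Z*z,20,t,0))
```

```text
36 turn [0.0014, 0.0005, -0.0007] shift [0.0209, 0.0009, -0.0238] | rows>= 0.6 | j [ 0.26  0.72  1.16 -0.05  1.89 -1.66] t 30.65
24 turn [0.0014, -0.2089, -0.0009] shift [0.0431, 0.0009, -0.0107] | rows>= 1.4 | j [ 0.26  0.72  1.16 -0.05  1.89 -1.66] t 30.65
0 turn [0.0012, -0.6278, -0.0012] shift [0.0524, 0.0008, 0.0521] | rows>= 4.2 | j [ 0.26  0.72  1.16 -0.05  1.89 -1.66] t 30.65
```

Call:
arm_command --targets '[[[0, 0, 0], [0.021, 0.001, -0.024], 255], [[0, -0.1, 0], [0.032, 0.001, -0.018], 255], [[0, -0.21, 0], [0.043, 0.001, -0.011], 255], [[0, -0.35, 0], [0.047, 0.001, 0.01], 255], [[0, -0.49, 0], [0.05, 0.001, 0.03], 255], [[0, -0.628, 0], [0.052, 0.001, 0.052], 255], [[0, -0.628, 0], [0.052, 0.001, 0.052], 255]]'

```text
t: 31.35
eef_pos: [497.4, 180.9, 241.7]
tcp_rot: [3.14, 0.001, -2.793]
ft_force: [-0.8, -0.1, -1.0]
opening: 0.206
```

Run:
```python
from h import *
c=np.radians(-7.1);m=np.array([np.cos(c),np.sin(c),0]);
pc=np.array([612,-115,0]); lip=pc+40*m
rel(*scoop2(lip+Z*70,-7.1,0,0)); print(scoop2(lip+Z*70,-7.1,0,0)[0])
S,si,d2=shot('scene','s24');cup('s24');T,ti,td=shot('top','t24');print(copper(ti))
cv2.imwrite('pics/c25.png',np.hstack([cv2.resize(si[160:260,420:540],(390,325)),cv2.resize(ti[100:210,120:240],(390,325))]))
```

```text
turn [0.0014, 0.0011, 0.4721] shift [0.0647, -0.2811, 0.1319] | rows>= 6.3 | j [ 0.22  0.33  1.76  0.    1.06 -1.7 ] t 31.35
[ 532.613 -105.112  109.4  ]
[495. 204.] 82 tray 84.7 592.4 z mean/max 137.0 140.8
[482. 219.] 269 tray 100.5 550.0 z mean/max 136.2 141.9
[ 26. 458.] 1127 tray 85.9 -302.8 z mean/max 62.4 95.1
[(array([187. , 143.2]), np.int32(363)), (array([161.5, 151.1]), np.int32(85)), (array([607.8, 206.8]), np.int32(192))]
```

View pics/c25.png

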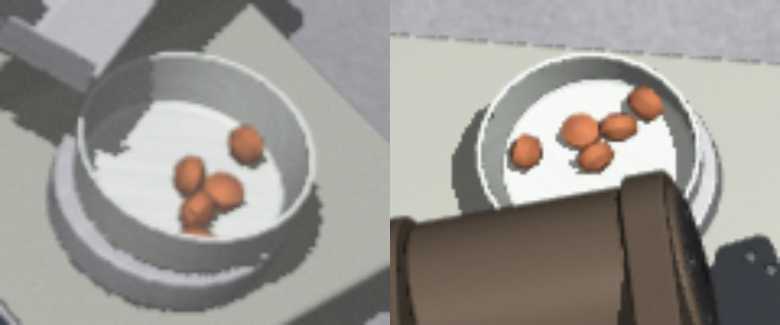

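View pics/s24.png

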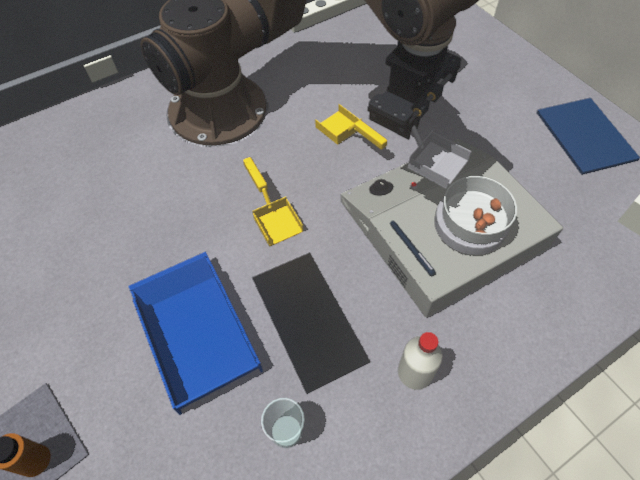

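Call:
arm_command --targets '[[[0.001, 0.001, 0.472], [0.065, -0.281, 0.132], 255], [[0.001, 0.001, 0.472], [0.065, -0.281, 0.132], 255], [[0.001, 0.001, 0.472], [0.065, -0.281, 0.132], 255], [[0.001, 0.001, 0.472], [0.065, -0.281, 0.132], 255], [[0.001, 0.001, 0.472], [0.065, -0.281, 0.132], 255], [[0.001, 0.001, 0.472], [0.065, -0.281, 0.132], 255], [[0.001, 0.001, 0.472], [0.065, -0.281, 0.132], 255], [[0.001, 0.001, 0.472], [0.065, -0.281, 0.132], 255]]'

```text
t: 32.25
eef_pos: [539.3, -105.8, 110.1]
tcp_rot: [3.141, -0.001, 3.015]
ft_force: [-0.6, 0.8, -2.0]
opening: 0.209
```

Call:
arm_command --targets '[[[0, 0, 0], [0, 0, 0], 255], [[0, 0, 0], [0, 0, 0], 255]]'

```text
t: 32.45
eef_pos: [539.0, -102.5, 111.9]
tcp_rot: [3.141, 0.002, 3.019]
ft_force: [0.1, -0.4, -1.5]
opening: 0.208
```

Run:
```python
from h import *
s=env.state();p=s['eef_pos'];Rm=toolR()
c=np.radians(-7.1);m=np.array([np.cos(c),np.sin(c),0]);pc=np.array([612,-115,0]); lip=pc+40*m
rel(*scoop2(lip+Z*4,-7.1,0,0));print(p,s['joints'])
S,si,d2=shot('scene','s25')
P=S.cloud(d2);h=cv2.cvtColor(si,cv2.COLOR_BGR2HSV)
q=(P-p)@Rm.as_matrix()
m=(q[...,0]<-45)&(q[...,0]>-116)&(abs(q[...,1])<32)&(q[...,2]>20)&(q[...,2]<60)&(h[...,1]<50)&(si.min(2)>130)
m=cv2.erode(m.astype(np.uint8),np.ones((3,3)))>0
A=np.c_[q[m],][:,[0,1]];A=np.c_[A,np.ones(len(A))];k=np.linalg.lstsq(A,q[m][:,2],rcond=None)[0];print(m.sum(),'d=',np.degrees(np.arctan(k[:2])),k[2])
```

```text
turn [0.0004, 0.002, 0.0017] shift [0.0062, -0.0034, 0.0685] | rows>= 1.4 | j [-0.31  0.51  1.86  0.    0.77 -1.76] t 32.45
[ 538.999 -102.478  111.881] [-0.309  0.513  1.856  0.001  0.771 -1.758]
921 d= [-0.392  0.528] 36.06170089371311
```

Call:
arm_command --targets '[[[0, 0, 0], [0.006, -0.003, 0.03], 255], [[0, 0, 0], [0.006, -0.003, 0.055], 255], [[0, 0, 0], [0.006, -0.003, 0.066], 255], [[0, 0, 0], [0.006, -0.003, 0.069], 255], [[0, 0, 0], [0.006, -0.003, 0.071], 255], [[0, 0, 0], [0.006, -0.003, 0.071], 255]]'

```text
t: 33.1
eef_pos: [532.9, -105.5, 41.3]
tcp_rot: [3.141, 0.003, 3.019]
ft_force: [-0.0, 0.0, -2.2]
opening: 0.208
```

Call:
arm_command --targets '[[[0, 0, 0], [0, 0, 0.001], 255], [[0, 0, 0], [0, 0, 0.002], 255], [[0, 0, 0], [0, 0, 0.002], 255]]'

```text
t: 33.4
eef_pos: [532.5, -105.6, 40.5]
tcp_rot: [3.141, 0.003, 3.018]
ft_force: [-8.7, 4.5, 20.8]
opening: 0.211
```

Run:
```python
from h import *
s=env.state();print(s['eef_pos'],s['ft_force'],s['moment'])
```

```text
[ 532.476 -105.589   40.472] [-8.709  4.483 20.761] [0.557 1.089 0.102]
```

Contact (21 N). Ease by 1 mm and open.

Call:
arm_command --targets '[[[0, 0, 0], [0, 0, -0.001], 255], [[0, 0, 0], [0, 0, -0.001], 150], [[0, 0, 0], [0, 0, -0.001], 0], [[0, 0, 0], [0, 0, -0.001], 0], [[0, 0, 0], [0, 0, -0.001], 0], [[0, 0, 0], [0, 0, -0.001], 0], [[0, 0, 0], [0, 0, -0.001], 0], [[0, 0, 0], [0, 0, -0.001], 0]]'

```text
t: 34.2
eef_pos: [532.2, -105.8, 39.0]
tcp_rot: [3.141, 0.001, 3.018]
ft_force: [0.5, 0.2, 0.4]
opening: 0.738
```

Call:
arm_command --targets '[[[0, 0, 0], [0, 0, 0], 0], [[0, 0, 0], [0, 0, 0], 0], [[0, 0, 0], [0, 0, 0], 0], [[0, 0, 0], [0, 0, -0.03], 0], [[0, 0, 0], [0, 0, -0.07], 0], [[0, 0, 0], [0, 0, -0.12], 0], [[0, 0, 0], [0, 0, -0.17], 0]]'

```text
t: 34.9
eef_pos: [531.5, -105.7, 210.8]
tcp_rot: [3.141, 0.0, 3.018]
ft_force: [0.1, 0.4, 1.0]
opening: 0.999
```

Run:
```python
from h import *
S,si,d2=shot('scene','s26');print(env.state()['opening'],env.state()['eef_pos'])
rel(AX+102*N,frame(-N,-np.cross(EY,N)))
rel(AX+102*N,frame(-N,np.cross(EY,N)))
```

```text
0.9989143358802124 [ 534.168 -106.438  218.808]
turn [0.2844, -0.3051, -1.6083] shift [0.1384, 0.4065, 0.0636] | rows>= 11.1 | j [-0.32  0.37  1.76  0.    1.   -1.77] t 34.95
turn [-0.3004, -0.2799, 1.4935] shift [0.1384, 0.4065, 0.0636] | rows>= 10.3 | j [-0.32  0.37  1.76  0.    1.   -1.77] t 34.95
```

View pics/s26.png

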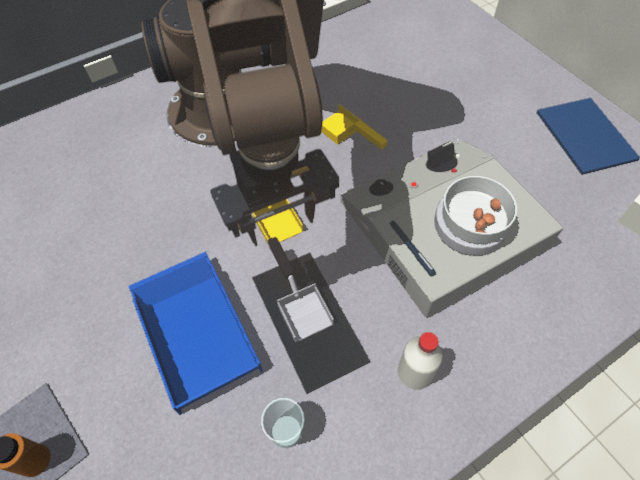

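Run:
```python
from h import *
R2=SWR*R.from_rotvec([0,0,-np.pi/2])
rel(AX+2.0*EY+110*N,R2); print(AX+2*EY+110*N)
S,si,d2=(Cam('scene'),cv2.imread('pics/s26.png'),np.load('pics/s26.npy'))
P=S.cloud(d2);q=P-AX; h=q@N; a=q@EY; b=q@np.cross(EY,N)
g=(si.max(2)<110)&(h>36)&(h<46)&(abs(a)<45)&(abs(b)<45);print(g.sum(),'a',a[g].min(),a[g].max(),'b',b[g].min(),b[g].max(),np.median(b[g]))
```

```text
turn [0.2844, -0.3051, -1.6083] shift [0.1415, 0.4083, 0.0561] | rows>= 11.1 | j [-0.32  0.37  1.76  0.    1.   -1.77] t 34.95
[444.62  315.994 160.465]
116 a -29.505452601168898 29.93256656479496 b -6.466261233650845 11.243529371851725 5.740074078348336
```

Call:
arm_command --targets '[[[0.012, -0.013, -0.067], [0.012, 0.034, 0.005], 0], [[0.036, -0.038, -0.2], [0.024, 0.068, 0.009], 0], [[0.06, -0.064, -0.335], [0.038, 0.109, 0.015], 0], [[0.083, -0.089, -0.47], [0.052, 0.15, 0.021], 0], [[0.107, -0.115, -0.605], [0.066, 0.19, 0.026], 0], [[0.13, -0.14, -0.737], [0.08, 0.232, 0.032], 0], [[0.154, -0.165, -0.87], [0.095, 0.273, 0.037], 0], [[0.178, -0.19, -1.005], [0.108, 0.313, 0.043], 0]]'

```text
t: 35.75
eef_pos: [462.7, 220.0, 166.1]
tcp_rot: [-2.902, 0.077, -2.24]
ft_force: [0.9, -0.5, -0.2]
opening: 0.999
```

Run:
```python
from h import *
R2=SWR*R.from_rotvec([0,0,-np.pi/2])
rel(AX+2.0*EY+np.cross(EY,N)+110*N,R2)
```

```text
turn [0.116, -0.114, -0.5981] shift [-0.0641, 0.0733, -0.0073] | rows>= 4.1 | j [ 0.41  0.35  2.   -0.3   0.63 -1.83] t 35.75
```

Call:
arm_command --targets '[[[0.023, -0.023, -0.12], [-0.013, 0.015, -0.001], 0], [[0.046, -0.046, -0.24], [-0.026, 0.03, -0.003], 0], [[0.07, -0.068, -0.36], [-0.038, 0.044, -0.004], 0], [[0.093, -0.091, -0.48], [-0.051, 0.059, -0.006], 0], [[0.116, -0.114, -0.598], [-0.064, 0.073, -0.007], 0], [[0.116, -0.114, -0.598], [-0.064, 0.073, -0.007], 0], [[0.116, -0.114, -0.598], [-0.064, 0.073, -0.007], 0]]'

```text
t: 36.45
eef_pos: [446.9, 313.8, 160.5]
tcp_rot: [-2.76, 0.001, -1.643]
ft_force: [0.4, -0.7, 0.6]
opening: 1.003
```

Run:
```python
from h import *
R2=SWR*R.from_rotvec([0,0,-np.pi/2])
c,im,d=shot('wrist','w5')
rel(AX+2.0*EY+np.cross(EY,N)+12.5*N,R2);print(R2.apply([0,1,0]))
P=c.cloud(d);q=P-AX; h=q@N; a=q@EY; b=q@np.cross(EY,N)
g=(im.max(2)<90)&(h>36)&(h<46)&(abs(a)<45)&(abs(b)<45);print(g.sum(),'a',a[g].min(),a[g].max(),'b',b[g].min(),b[g].max(),np.median(b[g]))
```

```text
turn [0.0021, -0.0023, -0.0081] shift [-0.0026, 0.0013, 0.0967] | rows>= 1.9 | j [ 0.61  0.38  2.01 -0.5   0.51 -2.05] t 36.5
[-0.925  0.06  -0.375]
2589 a -27.611695167695412 33.13188854604515 b -9.746352708834259 8.336594053458144 -1.064547025975203
```

View pics/w5.png

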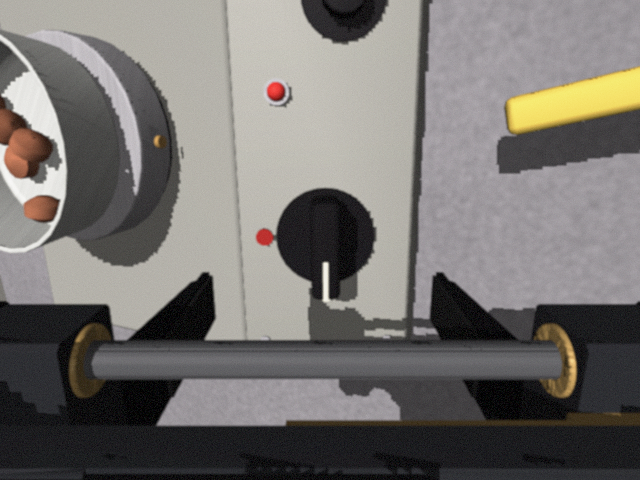

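Call:
arm_command --targets '[[[0, 0, 0], [-0.001, 0.001, 0.04], 0], [[0, 0, 0], [-0.002, 0.001, 0.07], 0], [[0, 0, 0], [-0.002, 0.001, 0.09], 0], [[0, 0, 0], [-0.002, 0.001, 0.096], 0], [[0, 0, 0], [-0.002, 0.001, 0.096], 150], [[0, 0, 0], [-0.002, 0.001, 0.096], 255], [[0, 0, 0], [-0.002, 0.001, 0.096], 255], [[0, 0, 0], [-0.002, 0.001, 0.096], 255]]'

```text
t: 37.3
eef_pos: [482.1, 313.7, 72.2]
tcp_rot: [-2.758, 0.001, -1.641]
ft_force: [-0.0, 0.8, -0.2]
opening: 0.72
```

Call:
arm_command --targets '[[[0, 0, 0], [0, 0, 0], 255], [[0, 0, 0], [0, 0, 0], 255], [[0, 0, 0], [0, 0, 0], 255], [[0, 0, 0], [0, 0, 0], 255], [[0, 0, 0], [0, 0, 0], 255], [[0, 0, 0], [0, 0, 0], 255], [[0, 0, 0], [0, 0, 0], 255]]'

```text
t: 38.0
eef_pos: [481.1, 313.5, 70.7]
tcp_rot: [-2.76, 0.0, -1.641]
ft_force: [-5.5, 4.2, 0.5]
opening: 0.188
```

Run:
```python
from h import *
R2=SWR*R.from_rotvec([0,0,-np.pi/2])
rel(AX+2.0*EY+np.cross(EY,N)+12.5*N,R2)
```

```text
turn [0.0028, -0.0019, -0.0053] shift [-0.0001, -0.0007, 0.0006] | rows>= 0.0 | j [ 0.57  0.56  2.02 -0.75  0.33 -1.82] t 38.0
```

Gripped. Turn to on.

Call:
arm_command --targets '[[[0, 0, 0.1], [0, 0, 0], 255], [[0, 0, 0.25], [0, 0, 0], 255], [[0, 0, 0.4], [0, 0, 0], 255], [[0, 0, 0.55], [0, 0, 0], 255], [[0, 0, 0.7], [0, 0, 0], 255], [[0, 0, 0.85], [0, 0, 0], 255], [[0, 0, 1.0], [0, 0, 0], 255], [[0, 0, 1.15], [0, 0, 0], 255]]'

```text
t: 38.8
eef_pos: [480.7, 313.9, 70.5]
tcp_rot: [-2.983, 0.347, -2.769]
ft_force: [-8.9, 6.3, -0.4]
opening: 0.191
```

Call:
arm_command --targets '[[[0, 0, 0.15], [0, 0, 0], 255], [[0, 0, 0.3], [0, 0, 0], 255], [[0, 0, 0.43], [0, 0, 0], 255], [[0, 0, 0.43], [0, 0, 0], 255], [[0, 0, 0.43], [0, 0, 0], 255]]'

```text
t: 39.3
eef_pos: [480.7, 314.2, 70.6]
tcp_rot: [3.137, 0.381, 3.063]
ft_force: [-9.4, 6.7, -0.4]
opening: 0.192
```

Call:
arm_command --targets '[[[0, 0, 0], [0, 0, 0], 0], [[0, 0, 0], [0, 0, 0], 0], [[0, 0, 0], [0, 0, 0], 0], [[0, 0, 0], [0, 0, 0], 0], [[0, 0, 0], [0, 0, 0], 0], [[0, 0, 0], [0, 0, 0], 0], [[0, 0, 0], [0, 0, 0], 0], [[0, 0, 0], [0, 0, 0], 0]]'

```text
t: 40.1
eef_pos: [482.1, 313.5, 71.2]
tcp_rot: [3.137, 0.382, 3.061]
ft_force: [0.1, -0.5, -0.2]
opening: 0.804
```

Call:
arm_command --targets '[[[0, 0, 0], [0, 0, -0.02], 0], [[0, 0, 0], [0, 0, -0.06], 0], [[0, 0, 0], [0, 0, -0.1], 0], [[0, 0, 0], [0, 0, -0.15], 0], [[0, 0, 0], [0, 0, -0.15], 0]]'

```text
t: 40.6
eef_pos: [426.0, 318.6, 215.7]
tcp_rot: [3.131, 0.388, 3.06]
ft_force: [0.1, 0.0, -1.0]
opening: 0.997
```

Run:
```python
from h import *
c,im,d=shot('wrist','w6');S,si,d2=shot('scene','s30');T,ti,td=shot('top','t30')
P=c.cloud(d);q=P-AX; h=q@N; a=q@EY; b=q@np.cross(EY,N)
g=(im.max(2)<90)&(h>37)&(h<46)&(abs(a)<45)&(abs(b)<45)
r=cv2.minAreaRect(np.c_[a[g],b[g]].astype(np.float32));print('bar rect (a,b)',r)
P=S.cloud(d2);m=(abs(P[...,0]-655)<90)&(abs(P[...,1]-240)<90)&(P[...,2]>152)&(P[...,2]<175)
print('rim',cv2.fitEllipse(P[m][:,:2].astype(np.float32)))
hs=cv2.cvtColor(si,cv2.COLOR_BGR2HSV)
m=(abs(P[...,0]-610)<80)&(abs(P[...,1]+113)<55)&(P[...,2]>-3)&(P[...,2]<14)&(si.min(2)>165)
g=P[m];A=np.c_[g[:,:2]-g[:,:2].mean(0),np.ones(len(g))];print('scoop floor',g.mean(0),np.linalg.lstsq(A,g[:,2],rcond=None)[0])
cup('s30')
cv2.imwrite('pics/c30.png',np.hstack([cv2.resize(si[120:400,230:560],(470,400)),cv2.resize(im,(330,400))]))
print(env.state()['ft_force'])
```

```text
bar rect (a,b) ((3.403904438018799, -1.376016616821289), (17.630615234375, 60.177425384521484), 0.520434558391571)
rim ((654.5970458984375, 235.9761505126953), (127.44914245605469, 127.9041519165039), 53.89296340942383)
scoop floor [ 605.702 -110.049    5.508] [ 0.004 -0.004  5.508]
[495. 204.] 81 tray 84.5 592.1 z mean/max 137.0 142.3
[482. 219.] 272 tray 100.6 550.0 z mean/max 136.2 142.4
[ 24. 458.] 989 tray 86.7 -304.3 z mean/max 65.9 95.5
[ 0.174 -0.245 -0.54 ]
```

View pics/c30.png

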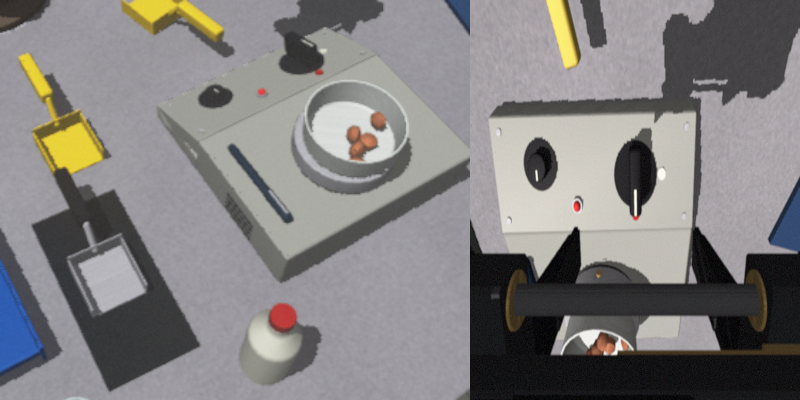

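View pics/t30.png

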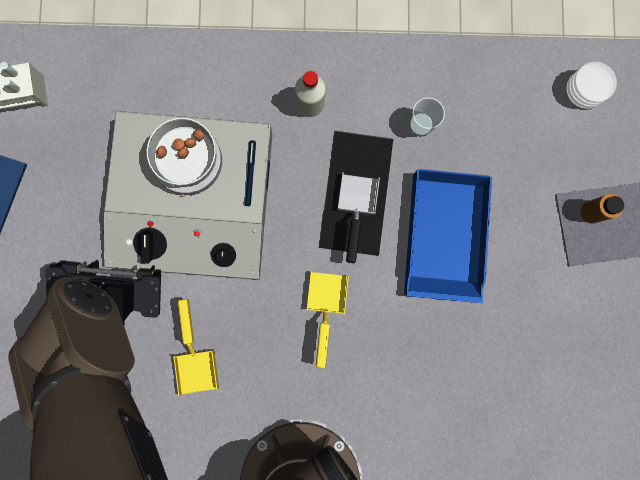

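```bash
python3 -c "
from cell import env
print(env.job_done()); print(env.state()['t'])"
```

```text
the job is handed in; nothing more can be done
None
the job is handed in; nothing more can be done
```

I turned the switch off and moved all five copper pieces into the pan with the steel scoop. They went over in two loads, three and then two. I set the scoop back on the mat, turned the switch fully on, and handed the job in after about 41 s of robot time.

**Last checks:**
- **Switch:** the bar measured about 0.5° from the on direction.
- **Copper:** all five pieces show in the pan in both the top and scene views, and the tray is empty.
- **Pan:** its rim centre is within about 1 mm of where it was at the start.
- **Scoop:** it stands flat on the mat, tilted under 0.01 rad, with its pan centre about 5 mm from the mat's middle.
- **Other things:** the pen, wash bottle and beaker appear unmoved by eye; I did not measure them. The gripper touched nothing at the end.

**What went wrong or disagreed:**
- The scoop slipped about 8° in the grip on the first load. I pressed it flat again on the tray floor.
- The first try at the second load dropped both pieces back inside the tray. The next push loaded them.
- The cameras disagreed by 3–5 mm on some positions, so I averaged them.
- When I put the scoop down it met the mat about 2 mm lower than expected, with a brief 21 N push.

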